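# Scrape the casting stubs off the tipping tray into the catch cup

## Task

Set the yellow catch cup down under the lip of the tipping tray, square to the lip, then push the stand's red grip all the way to its end stop towards the lip so that the tray stands tipped, and with the hand scraper (not the fingers) sweep every metal stub down off the tray floor over the lip into the cup; a stub that misses the cup may be picked up and dropped in. Then put the scraper back upright in its wooden rest, slide the grip fully back so that the tray lies level, and stand the cup with all its stubs back on the middle of the round cork mat, leaving the other things on the bench alone.

Things in the scene. Friction and masses are not known exactly. Their poses are not given: they have to be found in the camera images.
- stand: blue tipping stand, fixed. Origin on the bench below the middle of the tray's lip; +x runs from the lip to the back of the tray (away from the robot), +y left. Base 12 mm thick, x 16..220 mm, y -165..60 mm; its front face (x = 16 mm) is a stop behind the cup's place. Cheeks 86 mm high at x 16..38, y +-57..66 mm. A white wedge behind the tray rises to 135 mm
- lip (a point): middle of the tray's front edge (lip) on top of its floor, 84 mm above the bench; turns with the tray: +x up along the floor, z normal to it. Dark rubber floor 155 mm long (x), 100 mm wide (y +-50 mm); walls 16 mm high at the back and both sides, none at the lip; bottom 5 mm below the floor top. The tray hinges about the lip's line: the lip stays in place while the back rises
- tilt_slide (a joint): position of the red grip on its track: 0 = back stop, tray level; 0.060 m = end stop near the lip, tray tipped 0.384 rad (22 degrees), proportional in between. Friction about 6 N (push with 7 to 10 N); stays where it is left
- slide_grip (a point): centre of the top of the red grip, 90 mm above the bench, right of the tray (130 mm to -y of the tray's middle line). The grip is upright, 20 mm along the track (stand x), 16 mm across, its lowest graspable point 47 mm above the bench; slides along stand -x, from stand x = 125 mm to 65 mm
- cup_spot (a point): point on the bench in front of the stand, 21 mm before the lip (stand -x): the cup's origin belongs here, cup axes parallel to the stand's, so that the mouth lies under the lip
- cup: loose yellow oblong open cup, 62 (x) x 124 (y) x 55 mm high, walls and floor 4 mm, about 160 g. Origin: centre of the underside of the open part. A black handle block, 22 mm wide in y, is fixed to its -x side: it spans x -66..-31 mm, z 5..52 mm; grasp it from above across y
- mat: round cork mat, radius 78 mm, 6 mm thick, fixed to the bench; origin at the centre of its underside. The cup stands on it at the start
- scraper: loose hand scraper, 97 mm high, upright in its rest at the start, about 90 g. Origin: middle of the blade's lower edge. Steel blade 4 mm thick (x), 40 mm wide (y), z 0..42 mm; black shoulder 28 (x) x 40 (y) mm, z 40..52 mm; wooden grip 18 (x) x 30 (y) mm, z 51..97 mm
- rest: wooden scraper rest, fixed to the bench: base 70 x 85 x 6 mm, two rails along y with a slot 13 mm wide (x) and 50 mm long (y) between them, closed at its ends. Origin at the centre of the underside
- rest_top (a point): centre of the slot at the rails' top, 51 mm above the bench. The blade hangs in the slot and the shoulder lies on the rails, so that the scraper's origin is 40 mm below this point
- stub0: casting stub of grey metal, 18 x 15 x 8 mm with a 9 mm round nub on top (14 mm high in all), 15 g, one of three to five (absent ones read None). Origin: centre of its underside. Lies on the tray's rubber floor and clings: it does not slide by itself when the tray is tipped
- stub1: casting stub of grey metal, 18 x 15 x 8 mm with a 9 mm round nub on top (14 mm high in all), 15 g, one of three to five (absent ones read None). Origin: centre of its underside. Lies on the tray's rubber floor and clings: it does not slide by itself when the tray is tipped
- stub2: casting stub of grey metal, 18 x 15 x 8 mm with a 9 mm round nub on top (14 mm high in all), 15 g, one of three to five (absent ones read None). Origin: centre of its underside. Lies on the tray's rubber floor and clings: it does not slide by itself when the tray is tipped
- stub3: casting stub of grey metal, 18 x 15 x 8 mm with a 9 mm round nub on top (14 mm high in all), 15 g, one of three to five (absent ones read None). Origin: centre of its underside. Lies on the tray's rubber floor and clings: it does not slide by itself when the tray is tipped
- stub4: casting stub of grey metal, 18 x 15 x 8 mm with a 9 mm round nub on top (14 mm high in all), 15 g, one of three to five (absent ones read None). Origin: centre of its underside. Lies on the tray's rubber floor and clings: it does not slide by itself when the tray is tipped
- miniature_a: small grey figure on a round wooden base, 25 x 25 x 68 mm, bystander at the right; origin at the centre of its underside
- bottle: white bottle, 33 mm across and 46 mm high, bystander behind at the left; origin at the centre of its underside
- little_pot: black pot, 36 mm across and 40 mm high, bystander behind at the right; origin at the centre of its underside
Mind the look-alikes: they are no part of the job. Of the things that look like the scraper, the smaller one is meant.

How it is judged (in metres and radians):
On the way, in this order (a step that is already met when the one before it is completed fails the run):
1. the cup stands on the bench under the lip, square to it (horizontal distance between cup and cup_spot below 0.015 m and angle between the y axis of cup and the y axis of stand, either way round below 0.15 rad and height (world z) of cup below 0.006 m and angle between cup's own z axis and vertical below 0.05 rad and linear speed of cup below 0.02 m/s), for 0.2 s.
2. the red grip is at its end stop and the tray tipped (value of joint tilt_slide above 0.056 m), for 0.2 s.
3. with the tray tipped, every stub has been brought into the cup (x of stub0 in the frame of cup between -0.029 and 0.029 m and y of stub0 in the frame of cup between -0.06 and 0.06 m and z of stub0 in the frame of cup between 0 and 0.045 m and x of stub1 in the frame of cup between -0.029 and 0.029 m and y of stub1 in the frame of cup between -0.06 and 0.06 m and z of stub1 in the frame of cup between 0 and 0.045 m and x of stub2 in the frame of cup between -0.029 and 0.029 m and y of stub2 in the frame of cup between -0.06 and 0.06 m and z of stub2 in the frame of cup between 0 and 0.045 m and x of stub3 in the frame of cup between -0.029 and 0.029 m and y of stub3 in the frame of cup between -0.06 and 0.06 m and z of stub3 in the frame of cup between 0 and 0.045 m and x of stub4 in the frame of cup between -0.029 and 0.029 m and y of stub4 in the frame of cup between -0.06 and 0.06 m and z of stub4 in the frame of cup between 0 and 0.045 m and value of joint tilt_slide above 0.05 m), for 0.2 s.
At the end, for the whole second after the job is handed in: Every stub lies in the cup; the cup stands upright at rest on the cork mat, its origin within 35 mm of the mat's centre; the scraper hangs upright in its rest, shoulder on the rails (within 12 mm and 0.12 rad); the red grip is within 4 mm of its back stop (x of stub0 in the frame of cup between -0.029 and 0.029 m and y of stub0 in the frame of cup between -0.06 and 0.06 m and z of stub0 in the frame of cup between 0 and 0.045 m and x of stub1 in the frame of cup between -0.029 and 0.029 m and y of stub1 in the frame of cup between -0.06 and 0.06 m and z of stub1 in the frame of cup between 0 and 0.045 m and x of stub2 in the frame of cup between -0.029 and 0.029 m and y of stub2 in the frame of cup between -0.06 and 0.06 m and z of stub2 in the frame of cup between 0 and 0.045 m and x of stub3 in the frame of cup between -0.029 and 0.029 m and y of stub3 in the frame of cup between -0.06 and 0.06 m and z of stub3 in the frame of cup between 0 and 0.045 m and x of stub4 in the frame of cup between -0.029 and 0.029 m and y of stub4 in the frame of cup between -0.06 and 0.06 m and z of stub4 in the frame of cup between 0 and 0.045 m and horizontal distance between cup and mat below 0.035 m and height (world z) of cup below 0.011 m and angle between cup's own z axis and vertical below 0.05 rad and linear speed of each of cup, scraper below 0.02 m/s and horizontal distance between scraper and rest_top below 0.012 m and z of scraper in the frame of rest_top below -0.035 m and angle between scraper's own z axis and vertical below 0.12 rad and value of joint tilt_slide below 0.004 m); the robot touches nothing.
It fails at once if the fingers touch a stub that lies in the tray ((contact force between the fingers and stub0 above 0.5 N and x of stub0 in the frame of lip above 0 m and z of stub0 in the frame of lip between -0.005 and 0.02 m) or (contact force between the fingers and stub1 above 0.5 N and x of stub1 in the frame of lip above 0 m and z of stub1 in the frame of lip between -0.005 and 0.02 m) or (contact force between the fingers and stub2 above 0.5 N and x of stub2 in the frame of lip above 0 m and z of stub2 in the frame of lip between -0.005 and 0.02 m) or (contact force between the fingers and stub3 above 0.5 N and x of stub3 in the frame of lip above 0 m and z of stub3 in the frame of lip between -0.005 and 0.02 m) or (contact force between the fingers and stub4 above 0.5 N and x of stub4 in the frame of lip above 0 m and z of stub4 in the frame of lip between -0.005 and 0.02 m)).
It fails at once if the figure, the bottle or the black pot is shifted by more than 30 mm (distance of any of miniature_a, bottle, little_pot from where it was at the start of the episode above 0.03 m).
Of stub0, stub1, stub2, stub3, stub4 only 3 to 5 are there at a start; the rules pass over those that are not, and their reading is None.
At some moment in a run one of cup may be knocked a few centimetres aside while the robot is not near it.
It also fails if it takes over 210 s, if anything falls off the work surface, if the arm or the gripper's body presses on something with over 40 N, if the wrist force passes 120 N, or if a joint passes its speed limit or range.

## Robot

A 6-joint arm with a two-finger parallel gripper is mounted at the origin on a cart in front of the work surface, level with it; the furniture and walls round the work are solid. World frame = base frame: x ahead of the robot, y to its left, z up, the work surface at z = 0. Lengths are in mm, angles in rad, forces in N, time in s.
With the tool pointing down it reaches from about 275 to 850 mm from the base axis. Payload 5.2 kg.
Tool frame: the origin (TCP) lies at the very end of the fingers, on their centre line; the grasp point (between the pads) lies 19 mm behind it (hold_point_z is the distance from the TCP to the grasp point, in mm); z points along the fingers, y is the line along which they close (so a half turn about z gives the same grasp; the last joint's range is limited). The gripper opens to 85 mm and grips with 20 to 120 N. Pads are 22 mm wide; open, the fingers measure 114 mm over their backs; the gripper's body (76 mm by 85 mm) begins 54 mm behind the grasp point. The pads swing forward as they close: fully open they stand 13 mm farther back than shut.
Start: joints at [0.991, 0.259, 1.535, -0, 1.348, -0.203], TCP at [202.35, 511.429, 231.31] pointing down, gripper open.
Joint ranges: [-3.14, 3.14], [-0.91, 2.08], [0.19, 2.58], [-1.22, 4.36], [0.22, 2.71], [-3.12, 3.12]. Speed limits (rad/s): [2.57, 2.57, 3.14, 3.14, 3.14, 3.14].

## Interface

Orientations are given as a rotation vector (axis times angle).
In Python, from workcell import get_state, get_image, job_done, hold_point_z gives the robot as it stands.
- The arm moves only by the tool jog_arm, never from a script. Its argument "series" is a list of rows, each a list of 3 entries, a list of its own where there are three numbers: the shift along the world's x, y, z each as a share of 0.4 m, from -1 to 1, then the turn, a rotation vector about the world's x, y, z each as a share of 2 pi rad, from -1 to 1, then the opening, from -1 (shut) to 1 (fully open), so that 0 is half open. In form: [[[dx, dy, dz], [ax, ay, az], jaw], ...]. A call has 1 to 20 rows; each row is the pose to reach, as a shift and turn from the pose commanded when the call began, turning the shorter way round; what a row does not reach only later rows make up. A row lasts 1/12 s, in which the tool goes at most 41.7 mm and 7.16 degrees, less where a joint would pass 70% of its speed; a pose out of reach is approached as far as the arm can. A call with a number of a shift or a turn outside -1 to 1 is refused whole. A call with a gripper value outside its range is refused whole. The fingers move at their own pace and stop on an object; "squeeze" is the grip in N (left out, the last holds). Time passes only in rows, so rows that repeat a pose let the fingers close. It gives the time, the measured TCP pose, the force, the opening and the grip force at its end, in the units of the state.
- get_state(): the state, without advancing time (a new reading comes with each control period).
- get_image(name): name is "side" or "top"; returns a dict with "frame" (480x640x3 uint8, red, green, blue), "fx", "fy", "cx", "cy" (pixels), "k1" (the pictures are not rectified: a ray, as slopes to the right and down, at radius r is drawn at 1 + k1 r^2 times it, then the intrinsics apply), "rvec" (rotation vector, rad) and "tvec" (3), from world to camera coordinates, as OpenCV has them. Camera axes: x right, y down, z forward; pixel columns grow to the right and rows downward; lengths in mm; the calibration is good to about 2 mm. A picture is of the moment at which its call begins. There is no depth.
- job_done(): hands the job in; it is judged then, once.
The state is a dict: "t": time; "joint_pos": joint angles; "dq": joint speeds; "tau": joint torques, N m; "ee_pos": TCP position; "tool_rot": TCP orientation; "force": force on the tool from outside, world axes, zero at the start; "wrist_torque": the same for the moment, N m; "width": finger opening in mm; "grasp_force": force on a finger pad.
Only numpy, scipy, OpenCV 4.12 (cv2) and the standard library are available. Lean on these libraries where they do the work, as an engineer would, in place of code of your own. Each camera call takes 0.05 s, during which the arm holds its last target. There are 200 camera calls.

## Working session

There is one attempt and no reset: what is moved stays moved. The work goes in short steps, Python scripts to look and compute and a tool call to move; the robot and the scene stay as the last step left them, time stands still between calls to the robot, and variables do not carry over. Pictures are saved under pics/ and viewed, at most 14 in all, crops included, and the job is handed in when it is done.

Besides the shell and the picture viewer there is one more tool, called after "Request:" in YAML: its name, and indented under it one key for each argument. jog_arm: Moves the arm, as the interface text tells. Its arguments: {"type":"object","properties":{"series":{"type":"array"},"squeeze":{"type":"number"}},"required":["series"]}

```bash
mkdir -p pics; ls; cat > h.py <<'E'
import numpy as np, cv2
from workcell import get_state, get_image, job_done, hold_point_z
def snap(name,fn=None):
    im=get_image(name)
    if fn: cv2.imwrite('pics/'+fn,im['frame'][:,:,::-1])
    return im
def cam(im):
    R=cv2.Rodrigues(np.array(im['rvec'],float))[0]; t=np.array(im['tvec'],float).ravel()
    return R,t
def ray(im,u,v):
    R,t=cam(im); x=(u-im['cx'])/im['fx']; y=(v-im['cy'])/im['fy']
    p=np.array([x,y]); q=p.copy()
    for _ in range(30): q=p/(1+im['k1']*(q@q))
    return -R.T@t, R.T@np.array([q[0],q[1],1.])
def onz(im,u,v,z):
    o,d=ray(im,u,v); return o+d*(z-o[2])/d[2]
def proj(im,P):
    R,t=cam(im); c=R@np.array(P,float)+t; q=c[:2]/c[2]; q=q*(1+im['k1']*(q@q))
    return q[0]*im['fx']+im['cx'], q[1]*im['fy']+im['cy']
E
python3 - <<'E'
from h import *
for n in('top','side'):
    im=snap(n,n+'0.png'); R,t=cam(im); print(n,-R.T@t,R[2],im['fx'],im['k1'])
print(get_state(),hold_point_z)
E
```

```text
pics
top [ 463.20741347 -122.74908524 1283.93113838] [ 0.12919238 -0.00129928 -0.9916187 ] 551.2276997144655 -0.16154852123125188
side [651.59719869 705.47745322 764.44546438] [-0.04540498 -0.76946877 -0.63706844] 511.74519405824117 0.025796781955088742
{'t': 0.1, 'joint_pos': array([ 9.91161924e-01,  2.59246275e-01,  1.53597724e+00, -2.11192456e-06,
        1.34798490e+00, -2.02793665e-01]), 'dq': array([ 0.0003582 , -0.00080653, -0.00113041, -0.00125203, -0.00035794,
       -0.00148861]), 'tau': array([ 7.60903276e-04, -4.46969247e+01, -2.91250491e+01, -3.02597837e-04,
        6.10335177e-03,  4.10798862e-06]), 'ee_pos': array([202.10435311, 511.01560978, 230.56920768]), 'tool_rot': array([-5.88327796e-01, -3.08538661e+00,  2.34704597e-03]), 'force': array([ 0.01235665, -0.39441685,  0.31290504]), 'wrist_torque': array([-0.00372473, -0.03397829, -0.01963695]), 'grasp_force': 0.0, 'width': 85.12843674000285} 18.700000000000003
```

View pics/top0.png

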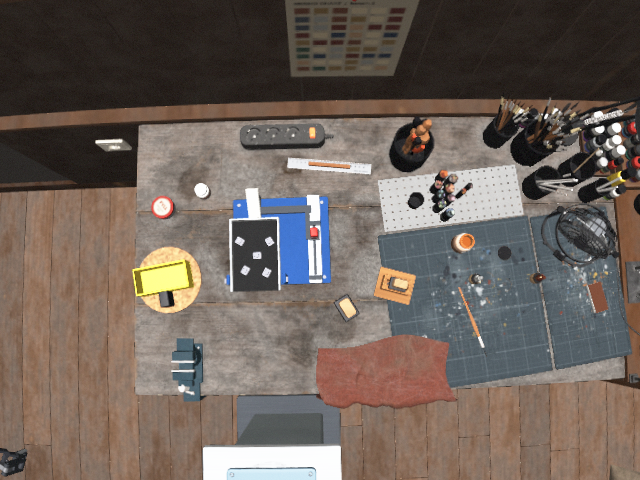

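View pics/side0.png

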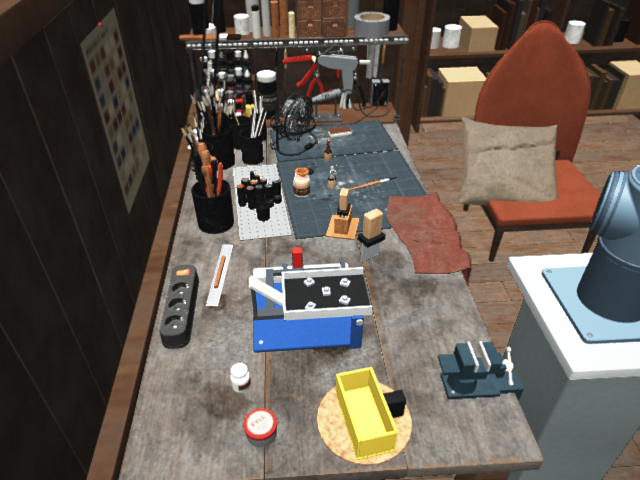

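The top view shows the cup and mat at about (163,280), the tray at (255,255) with five stubs, the red grip at (314,232) and the rest with its scraper at (397,284). The larger look-alike is at (346,307). The side view shows the same things.

```bash
python3 - <<'E'
from h import *
im=snap('top'); f=im['frame']
a=cv2.resize(f[185:315,125:285],None,fx=5,fy=5,interpolation=cv2.INTER_CUBIC)[:600]
b=cv2.resize(f[185:335,270:430],None,fx=4,fy=4,interpolation=cv2.INTER_CUBIC)
cv2.imwrite('pics/a.png',a[:,:,::-1]);cv2.imwrite('pics/b.png',b[:,:,::-1])
hsv=cv2.cvtColor(f,cv2.COLOR_RGB2HSV)
def big(m,z,n):
    c=max(cv2.findContours(m,0,2)[0],key=cv2.contourArea); r=cv2.minAreaRect(c); B=cv2.boxPoints(r)
    M=cv2.moments(c); print(n,cv2.contourArea(c),r,[onz(im,*p,z)[:2].round(1).tolist() for p in B],'c',onz(im,M['m10']/M['m00'],M['m01']/M['m00'],z).round(1))
roi=np.zeros(f.shape[:2],np.uint8); roi[185:335,125:430]=255
big(cv2.inRange(hsv,(26,150,80),(34,255,255))&roi,61,'cup')
red=cv2.inRange(hsv,(0,170,100),(6,255,255))|cv2.inRange(hsv,(172,170,100),(180,255,255))
big(red&roi&np.uint8((np.arange(640)[None]>290)*255),90,'grip')
big(cv2.inRange(hsv,(105,150,60),(125,255,255))&roi,12,'blue')
big(cv2.inRange(hsv,(8,120,120),(22,255,255))&roi&np.uint8((np.arange(640)[None]>365)*255),6,'rest')
mat=cv2.inRange(hsv,(10,70,120),(24,200,255))&roi&np.uint8((np.arange(640)[None]<210)*255)
c=np.vstack([x for x in cv2.findContours(mat,0,2)[0] if cv2.contourArea(x)>30]); h=cv2.convexHull(c)
W=np.array([onz(im,*p[0],6)[:2] for p in h],np.float32); print('mat',cv2.minEnclosingCircle(W))
E
```

```text
cup 3.0 ((184.55001831054688, 266.6499938964844), (12.965337753295898, 3.1622774600982666), 71.56504821777344) [[578.7, 188.7], [580.8, 181.8], [552.9, 172.3], [550.8, 179.1]] c [577.1 183.5  61. ]
grip 4.0 ((315.58905029296875, 232.59588623046875), (4.330522537231445, 8.89512825012207), 20.556045532226562) [[624.4, -107.9], [642.7, -115.1], [639.1, -123.9], [620.9, -116.6]] c [ 627.6 -113.5   90. ]
blue 1818.0 ((286.7255859375, 248.03048706054688), (73.10568237304688, 42.07441711425781), 83.6598129272461) [[689.8, 9.8], [698.4, -88.6], [527.9, -103.8], [519.3, -7.1]] c [606.9 -62.4  12. ]
rest 1014.0 ((394.4117736816406, 285.35296630859375), (36.380340576171875, 30.074417114257812), 14.03624439239502) [[493.4, -245.1], [560.7, -264.4], [537.9, -346.3], [470.7, -326.5]] c [ 516.  -294.9    6. ]
mat ((590.954833984375, 284.07952880859375), 184.6527099609375)
```

View pics/a.png

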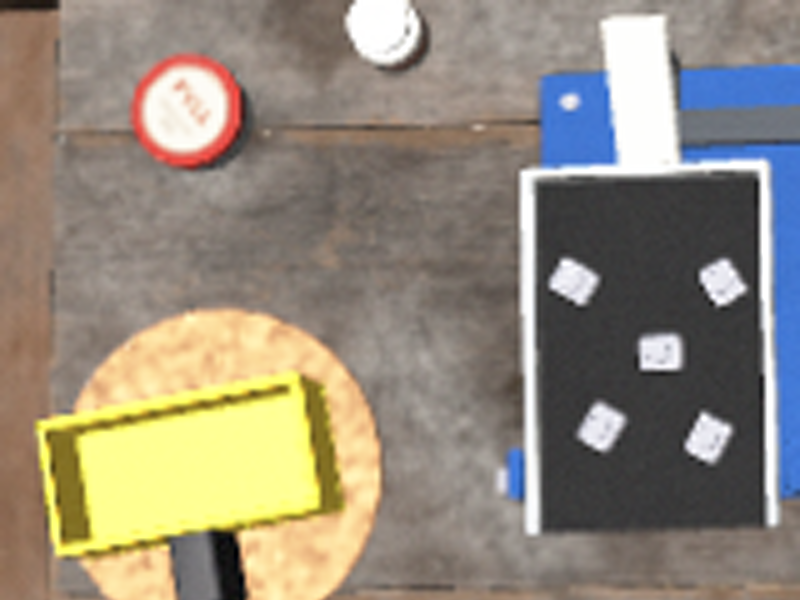

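View pics/b.png

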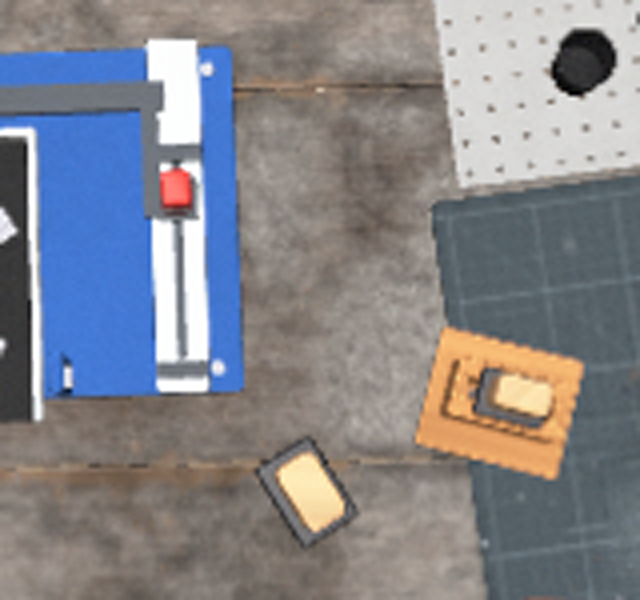

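The crops show the cup rim corners near (38,422), (298,375) and (56,550) in crop a. The tray lip runs from (540,528) to (766,522). In crop b the grip top is at (177,185) and the scraper grip at (523,394).

```bash
python3 - <<'E'
from h import *
im=snap('top'); sd=snap('side')
A=lambda u,v,z:onz(im,125+(u+.5)/5-.5,185+(v+.5)/5-.5,z)[:2]
B=lambda u,v,z:onz(im,270+(u+.5)/4-.5,185+(v+.5)/4-.5,z)[:2]
ang=lambda d:np.arctan2(-d[0],d[1])
def P(n,*p):print(n,*[q.round(1).tolist() for q in p])
r=[A(38,422,61),A(298,375,61),A(56,550,61)]; P('cup',*r); print('yaw',ang(r[0]-r[1]),np.linalg.norm(r[0]-r[1]),np.linalg.norm(r[0]-r[2]))
P('cupc',(r[1]+r[2])/2)
l=[A(540,528,84),A(766,522,84)];P('lip',*l,sum(l)/2);print(ang(l[0]-l[1]))
l=[A(528,533,100),A(776,525,100),A(521,171,100),A(770,162,100)];P('walls',*l,(l[0]+l[1])/2);print(ang(l[0]-l[1]),ang(l[2]-l[3]),np.arctan2(*(l[2]-l[0])[::-1]),np.arctan2(*(l[3]-l[1])[::-1]))
P('grip',B(177,183,90)); P('basefr',B(243,389,12),B(233,46,12))
P('scr',B(523,394,97)); P('scrcorn',B(497,374,97),B(551,381,97),B(546,415,97),B(493,407,97))
P('matL/R/T',A(72,400,6),A(381,470,6),A(225,309,6))
P('stubs',*[A(u,v,98) for u,v in((573,281),(722,282),(660,352),(602,427),(709,438))])
P('mini/look',B(307,490,110))
h=cv2.cvtColor(sd['frame'],cv2.COLOR_RGB2HSV)
P('side grip',onz(sd,297,250,90)); P('side scraper top',onz(sd,344,191,97))
E
```

```text
cup [562.7, 302.1] [581.7, 181.3] [504.7, 293.0]
yaw 0.1559341140950427 122.2600408049377 58.767456149805604
cupc [543.2, 237.1]
lip [510.1, 68.1] [510.8, -30.9] [510.4, 18.6]
0.006192397475380715
walls [507.5, 70.7] [508.7, -36.4] [665.4, 73.2] [666.6, -36.1] [508.1, 17.2]
0.011934968074624035 0.011011906223322893 0.015311893827575812 0.001616598480354345
grip [636.7, -112.2]
basefr [527.2, -146.9] [728.7, -146.3]
scr [516.3, -296.3]
scrcorn [527.5, -282.6] [522.9, -311.8] [504.7, -308.3] [509.8, -279.8]
matL/R/T [577.3, 304.6] [541.6, 155.3] [619.1, 230.4]
stubs [616.6, 50.7] [614.6, -14.3] [584.7, 13.0] [552.7, 38.5] [546.9, -7.9]
mini/look [467.9, -177.6]
side grip [633.6, -109.6, 90.0]
side scraper top [513.0, -312.0, 97.0]
```

Request:
jog_arm:
  series:
    - [[0.729,-0.7045,-0.1],[0,0,0.0848],1]
    - [[0.729,-0.7045,-0.1],[0,0,0.0848],1]
    - [[0.729,-0.7045,-0.1],[0,0,0.0848],1]
    - [[0.729,-0.7045,-0.1],[0,0,0.0848],1]
    - [[0.729,-0.7045,-0.1],[0,0,0.0848],1]
    - [[0.729,-0.7045,-0.1],[0,0,0.0848],1]
    - [[0.729,-0.7045,-0.1],[0,0,0.0848],1]
    - [[0.729,-0.7045,-0.1],[0,0,0.0848],1]
    - [[0.729,-0.7045,-0.1],[0,0,0.0848],1]
    - [[0.729,-0.7045,-0.1],[0,0,0.0848],1]
    - [[0.729,-0.7045,-0.1],[0,0,0.0848],1]
    - [[0.729,-0.7045,-0.2],[0,0,0.0848],1]
    - [[0.729,-0.7045,-0.3],[0,0,0.0848],1]
    - [[0.729,-0.7045,-0.3],[0,0,0.0848],1]
  squeeze: 40

```text
t: 1.42
ee_pos: [488.9, 228.0, 104.5]
tool_rot: [0.242, -3.119, 0.003]
force: [-1.7, -0.8, -0.4]
width: 85.5
grasp_force: 0.0
```

```bash
cat >> h.py <<'E'
from scipy.spatial.transform import Rotation as Ro
def tool(yaw,tilt=0,ax='y'):  # down pointing tool, y axis at yaw from world y
    return Ro.from_euler('z',yaw)*Ro.from_euler('y',tilt)*Ro.from_matrix(np.diag([-1,1,-1.]))
def to(x,y,z,yaw,tilt=0):
    s=get_state(); T=tool(yaw,tilt); R0=Ro.from_rotvec(s['tool_rot'])
    c=[T,T*Ro.from_rotvec([0,0,np.pi])]
    rv=min([(k*R0.inv()).as_rotvec() for k in c],key=np.linalg.norm)
    d=(np.array([x,y,z])-s['ee_pos'])/400
    print('d',d.round(4).tolist(),'r',(rv/2/np.pi).round(4).tolist(),'rows',np.ceil(max(np.linalg.norm(d)*400/41.7,np.linalg.norm(rv)/.125)))
def st():
    s=get_state(); print('t',round(s['t'],2),s['ee_pos'].round(1),s['force'].round(1),'w',round(s['width'],1),'g',round(s['grasp_force'],1),'j',s['joint_pos'].round(2))
E
python3 - <<'E'
from h import *
st(); to(493.6,229.2,24,.156)
im=snap('side'); cv2.imwrite('pics/c.png',im['frame'][330:480,270:470][:,:,::-1].repeat(3,0).repeat(3,1))
E
```

```text
t 1.42 [488.9 228.  104.5] [-1.7 -0.8 -0.4] w 85.5 g 0.0 j [ 0.23  0.37  1.72  0.    1.07 -1.5 ]
d [0.0118, 0.0031, -0.2012] r [0.0005, -0.0021, 0.0002] rows 2.0
```

View pics/c.png

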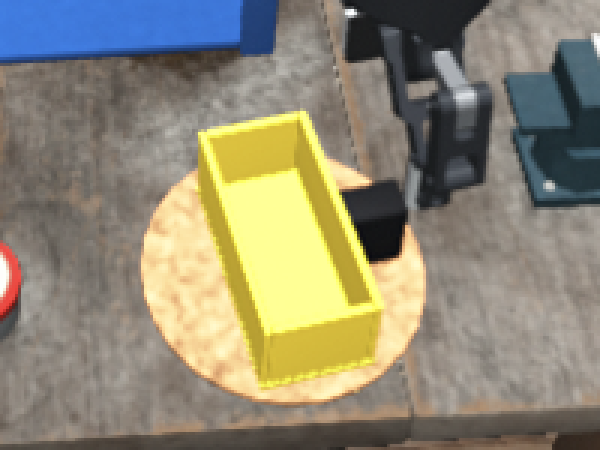

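The view shows the handle's top face near (345,190), (400,180), (405,215) and (357,225) in the crop, with the open gripper above it. I'll check the position before descending.

```bash
python3 - <<'E'
from h import *
im=snap('side')
for u,v in((345,190),(400,180),(405,215),(357,225),(199,132),(303,112),(382,308),(265,336)): print(onz(im,270+u/3-.3,330+v/3-.3,58 if u>340 and v<230 else 61).round(1))
st()
E
```

```text
[507.4 223.7  58. ]
[476.7 219.5  58. ]
[478.5 241.2  58. ]
[504.9 245.5  58. ]
[582.1 183.   61. ]
[522.5 173.5  61. ]
[501.8 295.2  61. ]
[562.2 306.2  61. ]
t 1.52 [492.7 229.5 110.6] [0.5 0.1 0.4] w 85.3 g 0.0 j [ 0.23  0.36  1.71  0.    1.08 -1.5 ]
```

Request:
jog_arm:
  series:
    - [[0,0.003,-0.1],[0,0,0],1]
    - [[0,0.003,-0.16],[0,0,0],1]
    - [[0,0.003,-0.19],[0,0,0],1]
    - [[0,0.003,-0.2165],[0,0,0],1]
    - [[0,0.003,-0.2165],[0,0,0],1]
    - [[0,0.003,-0.2165],[0,0,0],-1]
    - [[0,0.003,-0.2165],[0,0,0],-1]
    - [[0,0.003,-0.2165],[0,0,0],-1]
    - [[0,0.003,-0.2165],[0,0,0],-1]
    - [[0,0.003,-0.2165],[0,0,0],-1]
    - [[0,0.003,-0.2165],[0,0,0],-1]
    - [[0,0.003,-0.2165],[0,0,0],-1]
    - [[0,0.003,-0.2165],[0,0,0],-1]
    - [[0,0.003,-0.2165],[0,0,0],-1]
  squeeze: 50

```text
t: 2.68
ee_pos: [494.4, 231.0, 25.6]
tool_rot: [-0.245, 3.131, 0.0]
force: [-2.4, 0.1, 6.0]
width: 21.5
grasp_force: 49.2
```

Request:
jog_arm:
  series:
    - [[0,0,0.1],[0,0,0],-1]
    - [[0,0,0.2],[0,0,0],-1]
    - [[0,0,0.3],[0,0,0],-1]
    - [[-0.05,-0.1,0.3],[0,0,-0.01],-1]
    - [[-0.1,-0.19,0.3],[0,0,-0.024],-1]
    - [[-0.14,-0.27,0.3],[0,0,-0.024],-1]
    - [[-0.19,-0.36,0.3],[0,0,-0.024],-1]
    - [[-0.23,-0.45,0.3],[0,0,-0.024],-1]
    - [[-0.2735,-0.5325,0.3],[0,0,-0.024],-1]
    - [[-0.2735,-0.5325,0.3],[0,0,-0.024],-1]
    - [[-0.2735,-0.5325,0.2],[0,0,-0.024],-1]
    - [[-0.2735,-0.5325,0.1],[0,0,-0.024],-1]
    - [[-0.2735,-0.5325,0.05],[0,0,-0.024],-1]
    - [[-0.2735,-0.5325,0.02],[0,0,-0.024],-1]
    - [[-0.2735,-0.5325,0.02],[0,0,-0.024],-1]
    - [[-0.2735,-0.5325,0.02],[0,0,-0.024],-1]

```text
t: 4.02
ee_pos: [384.0, 18.1, 32.4]
tool_rot: [0.008, -3.14, -0.001]
force: [-0.1, -0.4, -1.5]
width: 21.6
grasp_force: 49.6
```

```bash
python3 - <<'E'
from h import *
im=snap('top'); cv2.imwrite('pics/d.png',im['frame'][185:345,190:350][:,:,::-1].repeat(3,0).repeat(3,1))
st(); to(440.5,18,30,.005);to(440.5,18,21,.005)
E
```

```text
t 4.07 [384.9  17.9  33.1] [-0.4  0.3 -1.4] w 21.0 g 49.6 j [-0.25  0.24  2.16  0.    0.74 -1.82]
d [0.1389, 0.0003, -0.0077] r [-0.0, 0.0, -0.0] rows 2.0
d [0.1389, 0.0003, -0.0302] r [-0.0, 0.0, -0.0] rows 2.0
```

View pics/d.png

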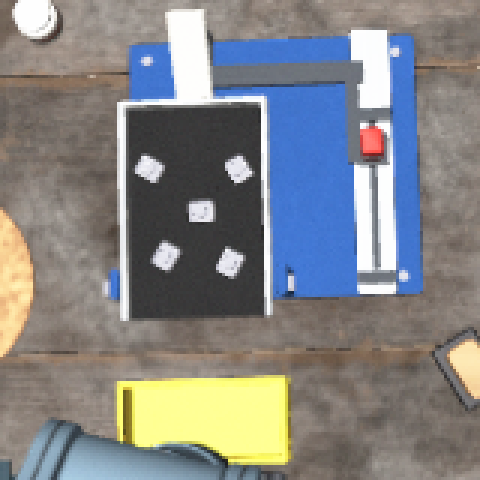

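The cup is held square in front of the tray, with its far rim from (117,382) to (288,377) in the crop.

```bash
python3 - <<'E'
from h import *
im=snap('top')
for u,v in((117,382),(288,377)): print(onz(im,190+u/3-.33,185+v/3-.33,69).round(1))
st()
E
```

```text
[462.9  79.6  69. ]
[464.2 -46.2  69. ]
t 4.12 [385.4  17.8  33.5] [-0.8 -0.2 -0.8] w 21.2 g 49.6 j [-0.25  0.23  2.16  0.    0.74 -1.82]
```

Request:
jog_arm:
  series:
    - [[0.07,0.003,0],[0,0,0],-1]
    - [[0.11,0.003,0],[0,0,0],-1]
    - [[0.14,0.003,-0.01],[0,0,0],-1]
    - [[0.14,0.003,-0.02],[0,0,0],-1]
    - [[0.14,0.003,-0.027],[0,0,0],-1]
    - [[0.14,0.003,-0.034],[0,0,0],-1]
    - [[0.14,0.003,-0.034],[0,0,0],-1]
    - [[0.14,0.003,-0.034],[0,0,0],-1]

```text
t: 4.78
ee_pos: [440.5, 19.1, 19.6]
tool_rot: [-0.008, 3.141, -0.0]
force: [-0.9, 0.7, 4.2]
width: 21.5
grasp_force: 50.4
```

Request:
jog_arm:
  series:
    - [[0,0,0],[0,0,0],1]
    - [[0,0,0],[0,0,0],1]
    - [[0,0,0],[0,0,0],1]
    - [[0,0,0],[0,0,0],1]
    - [[0,0,0],[0,0,0],1]
    - [[0,0,0],[0,0,0],1]
    - [[0,0,0.1],[0,0,0],1]
    - [[0,0,0.2],[0,0,0],1]
    - [[0,0,0.3],[0,0,0],1]
    - [[0,0,0.4],[0,0,0],1]
    - [[0,0,0.45],[0,0,0],1]
    - [[0.1,-0.07,0.45],[0,0,0],1]
    - [[0.2,-0.14,0.45],[0,0,0],1]
    - [[0.29,-0.2,0.45],[0,0,0],1]
    - [[0.39,-0.26,0.45],[0,0,0],1]
    - [[0.486,-0.328,0.45],[0,0,0],0]
    - [[0.486,-0.328,0.45],[0,0,0],0]
    - [[0.486,-0.328,0.45],[0,0,0],0]

```text
t: 6.28
ee_pos: [638.4, -116.0, 197.5]
tool_rot: [-0.004, 3.14, -0.002]
force: [-0.4, -0.1, 0.0]
width: 51.5
grasp_force: 0.0
```

```bash
python3 - <<'E'
from h import *
st(); to(635,-112,65,.005)
im=snap('top'); cv2.imwrite('pics/e.png',im['frame'][185:345,190:350][:,:,::-1].repeat(3,0).repeat(3,1))
E
```

```text
t 6.28 [ 638.4 -116.   197.5] [-0.4 -0.1  0. ] w 51.5 g 0.0 j [-0.35  0.46  1.33 -0.    1.35 -1.92]
d [-0.0085, 0.0099, -0.3313] r [0.0002, 0.0002, 0.0004] rows 4.0
```

View pics/e.png

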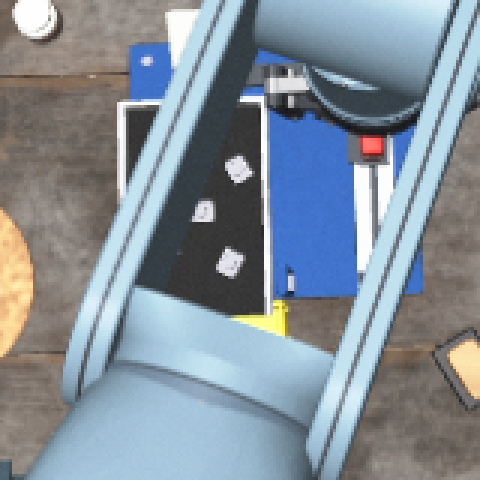

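Mostly arm in view; the red grip is at (372,145) and the cup's right end pokes out below the lip at (270,318).

Request:
jog_arm:
  series:
    - [[-0.0085,0.0099,-0.1],[0,0,0],0]
    - [[-0.0085,0.0099,-0.2],[0,0,0],0]
    - [[-0.0085,0.0099,-0.27],[0,0,0],0]
    - [[-0.0085,0.0099,-0.31],[0,0,0],0]
    - [[-0.0085,0.0099,-0.34],[0,0,0],0]
    - [[-0.0085,0.0099,-0.34],[0,0,0],0]
    - [[-0.0085,0.0099,-0.34],[0,0,0],-1]
    - [[-0.0085,0.0099,-0.34],[0,0,0],-1]
    - [[-0.0085,0.0099,-0.34],[0,0,0],-1]
    - [[-0.0085,0.0099,-0.34],[0,0,0],-1]
    - [[-0.0085,0.0099,-0.34],[0,0,0],-1]
    - [[-0.0085,0.0099,-0.34],[0,0,0],-1]
    - [[-0.0085,0.0099,-0.34],[0,0,0],-1]
  squeeze: 40

```text
t: 7.42
ee_pos: [632.4, -110.6, 65.1]
tool_rot: [-0.008, 3.139, -0.006]
force: [-0.7, -7.2, -2.3]
width: 15.3
grasp_force: 42.5
```

Request:
jog_arm:
  series:
    - [[-0.02,-0.003,0],[0,0,0],-1]
    - [[-0.04,-0.003,0],[0,0,0],-1]
    - [[-0.06,-0.003,0],[0,0,0],-1]
    - [[-0.08,-0.003,0],[0,0,0],-1]
    - [[-0.1,-0.003,0],[0,0,0],-1]
    - [[-0.12,-0.003,0],[0,0,0],-1]
    - [[-0.14,-0.003,0],[0,0,0],-1]
    - [[-0.15,-0.003,0],[0,0,0],-1]
    - [[-0.156,-0.003,0],[0,0,0],-1]
    - [[-0.156,-0.003,0],[0,0,0],-1]
    - [[-0.156,-0.003,0],[0,0,0],-1]

```text
t: 8.33
ee_pos: [572.3, -111.4, 65.1]
tool_rot: [-0.008, 3.134, -0.006]
force: [6.8, -5.4, -6.7]
width: 15.2
grasp_force: 41.8
```

Request:
jog_arm:
  series:
    - [[-0.006,0,0],[0,0,0],-1]
    - [[-0.012,0,0],[0,0,0],-1]
    - [[-0.012,0,0],[0,0,0],-1]
    - [[-0.012,0,0],[0,0,0],-1]

```text
t: 8.67
ee_pos: [572.2, -111.5, 65.3]
tool_rot: [-0.007, 3.125, -0.007]
force: [21.3, -1.9, -18.0]
width: 14.9
grasp_force: 40.1
```

Request:
jog_arm:
  series:
    - [[0.01,0,0],[0,0,0],0]
    - [[0.01,0,0],[0,0,0],0]
    - [[0.01,0,0],[0,0,0],0]
    - [[0.01,0,0],[0,0,0],0]
    - [[0.01,0,0.1],[0,0,0],0]
    - [[0.01,0,0.2],[0,0,0],0]
    - [[0.01,0,0.3],[0,0,0],0]
    - [[0.01,0,0.36],[0,0,0],0]
    - [[-0.07,-0.21,0.36],[0,0,0],0]
    - [[-0.07,-0.21,0.36],[0,0,0],0]
    - [[-0.13,-0.46,0.36],[0,0,0],0]
    - [[-0.13,-0.46,0.36],[0,0,0],0]
    - [[-0.13,-0.46,0.36],[0,0,0],0]
    - [[-0.13,-0.46,0.36],[0,0,0],0]

```text
t: 9.83
ee_pos: [510.4, -298.7, 207.4]
tool_rot: [0.0, -3.141, 0.004]
force: [0.3, -0.6, 0.4]
width: 42.3
grasp_force: 0.0
```

```bash
python3 - <<'E'
from h import *
st(); to(515.6,-295.2,150,-.22+np.pi/2); to(515.6,-295.2,70,-.22+np.pi/2)
im=snap('top','t1.png'); cv2.imwrite('pics/f.png',im['frame'][185:345,190:390][:,:,::-1].repeat(3,0).repeat(3,1))
E
```

```text
t 9.83 [ 510.4 -298.7  207.4] [ 0.3 -0.6  0.4] w 42.3 g 0.0 j [-0.72  0.35  1.47 -0.    1.32 -2.29]
d [0.013, 0.0088, -0.1435] r [0.0004, 0.0002, 0.215] rows 11.0
d [0.013, 0.0088, -0.3435] r [0.0004, 0.0002, 0.215] rows 11.0
```

View pics/f.png

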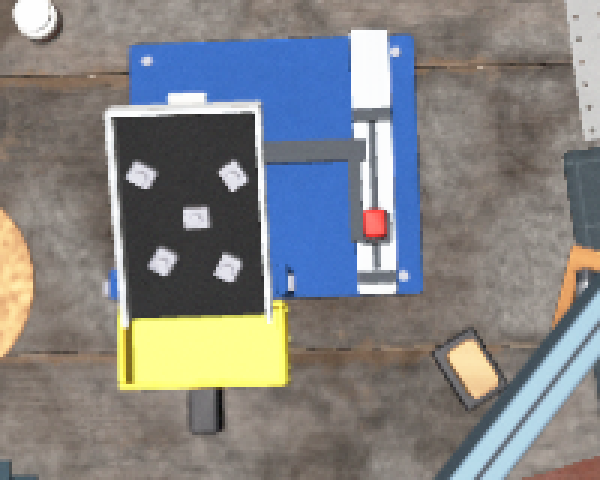

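The tray is tipped, the cup sits under the lip with its front rim at (119,388)–(288,384), and all five stubs are on the floor.

Request:
jog_arm:
  series:
    - [[0.013,0.0088,-0.05],[0,0,0.215],0]
    - [[0.013,0.0088,-0.05],[0,0,0.215],0]
    - [[0.013,0.0088,-0.05],[0,0,0.215],0]
    - [[0.013,0.0088,-0.05],[0,0,0.215],0]
    - [[0.013,0.0088,-0.05],[0,0,0.215],0]
    - [[0.013,0.0088,-0.05],[0,0,0.215],0]
    - [[0.013,0.0088,-0.05],[0,0,0.215],0]
    - [[0.013,0.0088,-0.05],[0,0,0.215],0]
    - [[0.013,0.0088,-0.05],[0,0,0.215],0]
    - [[0.013,0.0088,-0.05],[0,0,0.215],0]
    - [[0.013,0.0088,-0.05],[0,0,0.215],0]
    - [[0.013,0.0088,-0.05],[0,0,0.215],0]
    - [[0.013,0.0088,-0.15],[0,0,0.215],0]
    - [[0.013,0.0088,-0.15],[0,0,0.215],0]

```text
t: 11.05
ee_pos: [541.2, -223.5, 130.9]
tool_rot: [1.64, -2.506, 0.173]
force: [-1.5, 0.1, -1.3]
width: 42.5
grasp_force: 0.0
```

```bash
python3 - <<'E'
from h import *
st(); to(515.6,-295.2,70,-.22+np.pi/2)
im=snap('side'); cv2.imwrite('pics/g.png',im['frame'][130:330,250:450][:,:,::-1].repeat(3,0).repeat(3,1))
E
```

```text
t 11.05 [ 541.2 -223.5  130.9] [-1.5  0.1 -1.3] w 42.5 g 0.0 j [-0.47  0.41  1.6  -0.2   1.12 -3.12]
d [-0.064, -0.1793, -0.1522] r [0.0285, -0.0061, 0.0305] rows 3.0
```

View pics/g.png

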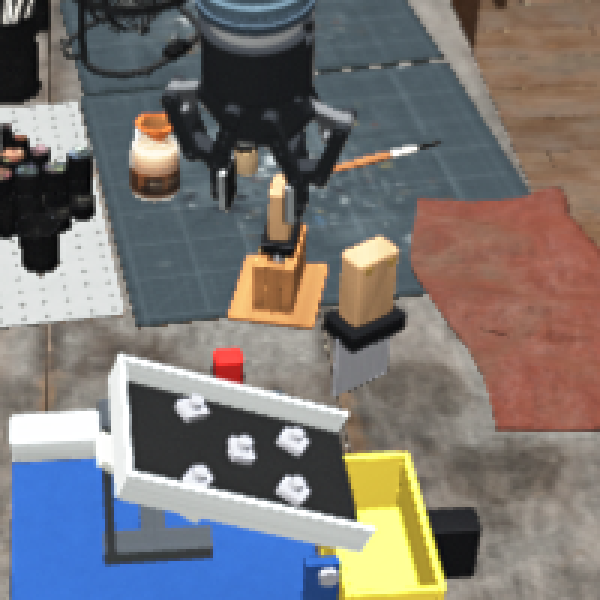

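The wrist stopped at joint 6's limit, so I have to turn the other way. Nothing is disturbed: the scraper is still in its rest at (280,215) with the gripper above it.

```bash
cat >> h.py <<'E'
def tox(x,y,z,yaw,tilt=0):
    s=get_state(); rv=(tool(yaw,tilt)*Ro.from_rotvec(s['tool_rot']).inv()).as_rotvec()
    d=(np.array([x,y,z])-s['ee_pos'])/400
    print('d',d.round(4).tolist(),'r',(rv/2/np.pi).round(4).tolist(),'rows',np.ceil(max(np.linalg.norm(d)*400/41.7,np.linalg.norm(rv)/.125)))
E
python3 - <<'E'
from h import *
tox(515.6,-295.2,200,-.2); s=get_state(); print(Ro.from_rotvec(s['tool_rot']).as_matrix().round(2))
E
```

```text
d [-0.0603, -0.1829, 0.1781] r [0.0166, -0.0265, -0.2158] rows 11.0
[[-0.39 -0.92 -0.06]
 [-0.9   0.4  -0.17]
 [ 0.18 -0.01 -0.98]]
```

Request:
jog_arm:
  series:
    - [[0,0,0.09],[0,0,0],0]
    - [[0,0,0.178],[0,0,0],0]
    - [[-0.06,-0.183,0.178],[0.0166,-0.0265,-0.2158],0]
    - [[-0.06,-0.183,0.178],[0.0166,-0.0265,-0.2158],0]
    - [[-0.06,-0.183,0.178],[0.0166,-0.0265,-0.2158],0]
    - [[-0.06,-0.183,0.178],[0.0166,-0.0265,-0.2158],0]
    - [[-0.06,-0.183,0.178],[0.0166,-0.0265,-0.2158],0]
    - [[-0.06,-0.183,0.178],[0.0166,-0.0265,-0.2158],0]
    - [[-0.06,-0.183,0.178],[0.0166,-0.0265,-0.2158],0]
    - [[-0.06,-0.183,0.178],[0.0166,-0.0265,-0.2158],0]
    - [[-0.06,-0.183,0.178],[0.0166,-0.0265,-0.2158],0]
    - [[-0.06,-0.183,0.178],[0.0166,-0.0265,-0.2158],0]
    - [[-0.06,-0.183,0.178],[0.0166,-0.0265,-0.2158],0]
    - [[-0.06,-0.183,0.178],[0.0166,-0.0265,-0.2158],0]

```text
t: 12.27
ee_pos: [517.6, -299.3, 204.8]
tool_rot: [-0.328, -3.124, 0.009]
force: [1.0, -0.5, 0.2]
width: 42.7
grasp_force: 0.0
```

```bash
python3 - <<'E'
from h import *
st(); tox(515.6,-295.2,130,-.22-np.pi/2)
E
```

```text
t 12.27 [ 517.6 -299.3  204.8] [ 1.  -0.5  0.2] w 42.7 g 0.0 j [-0.71  0.36  1.46 -0.01  1.32 -2.07]
d [-0.0051, 0.0102, -0.1869] r [0.0005, -0.0008, -0.2517] rows 13.0
```

Request:
jog_arm:
  series:
    - [[-0.0051,0.0102,-0.05],[0,0,-0.2517],0]
    - [[-0.0051,0.0102,-0.05],[0,0,-0.2517],0]
    - [[-0.0051,0.0102,-0.05],[0,0,-0.2517],0]
    - [[-0.0051,0.0102,-0.05],[0,0,-0.2517],0]
    - [[-0.0051,0.0102,-0.05],[0,0,-0.2517],0]
    - [[-0.0051,0.0102,-0.05],[0,0,-0.2517],0]
    - [[-0.0051,0.0102,-0.05],[0,0,-0.2517],0]
    - [[-0.0051,0.0102,-0.05],[0,0,-0.2517],0]
    - [[-0.0051,0.0102,-0.05],[0,0,-0.2517],0]
    - [[-0.0051,0.0102,-0.05],[0,0,-0.2517],0]
    - [[-0.0051,0.0102,-0.05],[0,0,-0.2517],0]
    - [[-0.0051,0.0102,-0.05],[0,0,-0.2517],0]
    - [[-0.0051,0.0102,-0.05],[0,0,-0.2517],0]
    - [[-0.0051,0.0102,-0.15],[0,0,-0.2517],0]
    - [[-0.0051,0.0102,-0.15],[0,0,-0.2517],0]
    - [[-0.0051,0.0102,-0.15],[0,0,-0.2517],0]

```text
t: 13.6
ee_pos: [514.7, -293.8, 142.8]
tool_rot: [-2.437, -1.967, 0.006]
force: [0.7, 0.0, 0.4]
width: 42.4
grasp_force: 0.0
```

```bash
python3 - <<'E'
from h import *
st(); tox(515.6,-295.2,70,-.22-np.pi/2)
im=snap('side'); cv2.imwrite('pics/i.png',im['frame'][130:280,280:430][:,:,::-1].repeat(4,0).repeat(4,1))
E
```

```text
t 13.6 [ 514.7 -293.8  142.8] [0.7 0.  0.4] w 42.4 g 0.0 j [-0.71  0.41  1.54 -0.    1.2  -0.49]
d [0.0022, -0.0035, -0.1821] r [-0.0008, -0.0015, -0.0012] rows 2.0
```

View pics/i.png

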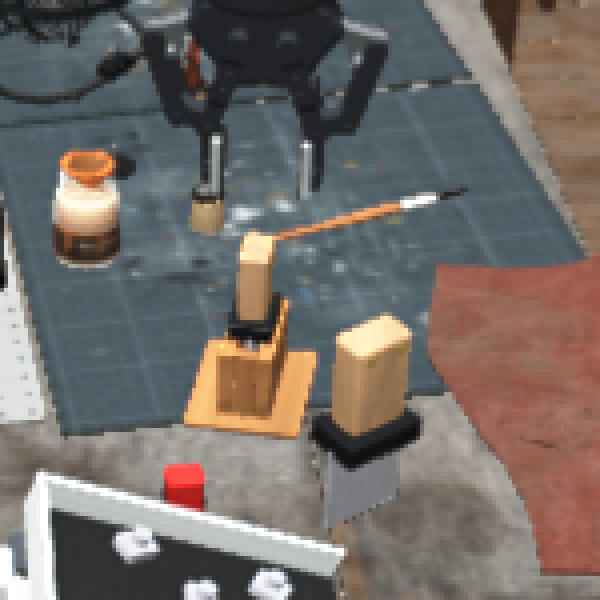

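The open fingers straddle the scraper's grip top at (258,242), centred on it. I'll go down.

Request:
jog_arm:
  series:
    - [[0.0022,-0.0035,-0.07],[0,0,0],0]
    - [[0.0022,-0.0035,-0.12],[0,0,0],0]
    - [[0.0022,-0.0035,-0.16],[0,0,0],0]
    - [[0.0022,-0.0035,-0.182],[0,0,0],0]
    - [[0.0022,-0.0035,-0.182],[0,0,0],0]
    - [[0.0022,-0.0035,-0.182],[0,0,0],-1]
    - [[0.0022,-0.0035,-0.182],[0,0,0],-1]
    - [[0.0022,-0.0035,-0.182],[0,0,0],-1]
    - [[0.0022,-0.0035,-0.182],[0,0,0],-1]
    - [[0.0022,-0.0035,-0.182],[0,0,0],-1]
    - [[0.0022,-0.0035,-0.182],[0,0,0],-1]
  squeeze: 70

```text
t: 14.57
ee_pos: [517.6, -297.3, 72.8]
tool_rot: [-2.446, -1.968, 0.003]
force: [-1.0, 0.8, 7.4]
width: 17.2
grasp_force: 70.1
```

```bash
cat >> h.py <<'E'
psi=.005; a=.384; LIP=np.array([510.4,18.2,84.]); H=61.8
def sw(x,y,h):
    T=Ro.from_euler('z',psi)*Ro.from_euler('y',-a)*Ro.from_euler('z',-np.pi/2)*Ro.from_matrix(np.diag([-1,1,-1.]))
    P=LIP+Ro.from_euler('z',psi).apply([x*np.cos(a)-(H+h)*np.sin(a),y,x*np.sin(a)+(H+h)*np.cos(a)])
    s=get_state(); rv=(T*Ro.from_rotvec(s['tool_rot']).inv()).as_rotvec()
    print((x,y,h),'d',((P-s['ee_pos'])/400).round(4).tolist(),'r',(rv/2/np.pi).round(4).tolist())
E
python3 - <<'E'
from h import *
st(); sw(135,-27,60)
E
```

```text
t 14.57 [ 517.6 -297.3   72.8] [-1.   0.8  7.4] w 17.2 g 70.1 j [-0.71  0.49  1.61 -0.    1.04 -0.49]
(135, -27, 60) d [0.1812, 0.7223, 0.4368] r [-0.0064, -0.0614, 0.0346]
```

Request:
jog_arm:
  series:
    - [[0,0,0.06],[0,0,0],-1]
    - [[0,0,0.14],[0,0,0],-1]
    - [[0,0,0.24],[0,0,0],-1]
    - [[0,0,0.34],[0,0,0],-1]
    - [[0,0,0.44],[0,0,0],-1]
    - [[0.02,0.08,0.46],[0,0,0],-1]
    - [[0.05,0.17,0.48],[0,0,0.01],-1]
    - [[0.07,0.27,0.48],[0,0,0.02],-1]
    - [[0.1,0.36,0.48],[-0.003,-0.03,0.0346],-1]
    - [[0.12,0.45,0.48],[-0.0064,-0.0614,0.0346],-1]
    - [[0.14,0.54,0.48],[-0.0064,-0.0614,0.0346],-1]
    - [[0.16,0.63,0.46],[-0.0064,-0.0614,0.0346],-1]
    - [[0.18,0.722,0.44],[-0.0064,-0.0614,0.0346],-1]
    - [[0.18,0.722,0.437],[-0.0064,-0.0614,0.0346],-1]
    - [[0.18,0.722,0.437],[-0.0064,-0.0614,0.0346],-1]
    - [[0.18,0.722,0.437],[-0.0064,-0.0614,0.0346],-1]

```text
t: 15.9
ee_pos: [588.7, -7.7, 246.1]
tool_rot: [2.007, 2.02, 0.391]
force: [0.9, 0.3, -0.3]
width: 17.0
grasp_force: 69.4
```

```bash
python3 - <<'E'
from h import *
st()
for q in((133,-27,25),(133,-27,3),(133,-27,0),(40,-27,0),(-4,-27,0)): sw(*q)
im=snap('side'); cv2.imwrite('pics/j.png',im['frame'][190:350,240:400][:,:,::-1].repeat(3,0).repeat(3,1))
im=snap('top'); cv2.imwrite('pics/j2.png',im['frame'][185:345,190:350][:,:,::-1].repeat(3,0).repeat(3,1))
E
```

```text
t 15.9 [588.7  -7.7 246.1] [ 0.9  0.3 -0.3] w 17.0 g 69.4 j [-0.26  0.1   1.76  0.13  0.92 -0.33]
(133, -27, 25) d [0.0316, -0.0016, -0.0794] r [-0.0002, -0.0005, -0.0002]
(133, -27, 3) d [0.0522, -0.0015, -0.1304] r [-0.0002, -0.0005, -0.0002]
(133, -27, 0) d [0.055, -0.0015, -0.1374] r [-0.0002, -0.0005, -0.0002]
(40, -27, 0) d [-0.1605, -0.0026, -0.2245] r [-0.0002, -0.0005, -0.0002]
(-4, -27, 0) d [-0.2625, -0.0031, -0.2657] r [-0.0002, -0.0005, -0.0002]
```

View pics/j.png

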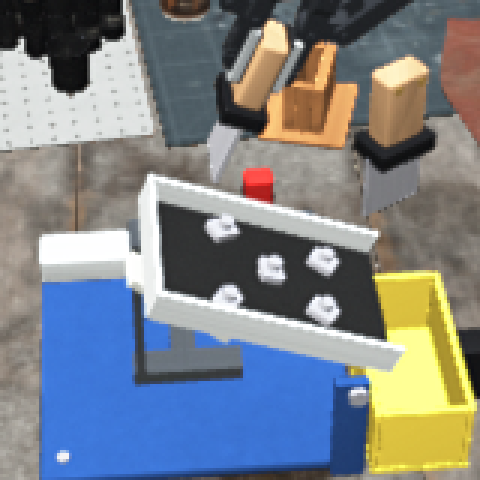

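The scraper hangs tilted above the back-right of the tray, with its blade edge at about (215–240,180). The stubs are undisturbed. I'll lower it to the floor.

Request:
jog_arm:
  series:
    - [[0.016,-0.0016,-0.04],[0,0,0],-1]
    - [[0.0316,-0.0016,-0.079],[0,0,0],-1]
    - [[0.042,-0.0016,-0.105],[0,0,0],-1]
    - [[0.048,-0.0016,-0.12],[0,0,0],-1]
    - [[0.0522,-0.0016,-0.13],[0,0,0],-1]
    - [[0.0522,-0.0016,-0.13],[0,0,0],-1]
    - [[0.0522,-0.0016,-0.13],[0,0,0],-1]

```text
t: 16.58
ee_pos: [609.8, -8.8, 194.2]
tool_rot: [2.009, 2.018, 0.391]
force: [-0.4, -0.4, -0.4]
width: 17.0
grasp_force: 69.4
```

```bash
python3 - <<'E'
from h import *
st(); sw(133,-27,0)
im=snap('side'); cv2.imwrite('pics/k.png',im['frame'][215:335,270:390][:,:,::-1].repeat(5,0).repeat(5,1))
E
```

```text
t 16.58 [609.8  -8.8 194.2] [-0.4 -0.4 -0.4] w 17.0 g 69.4 j [-0.25  0.18  1.79  0.14  0.8  -0.34]
(133, -27, 0) d [0.0023, 0.0013, -0.0076] r [-0.0002, -0.0004, 0.0]
```

View pics/k.png

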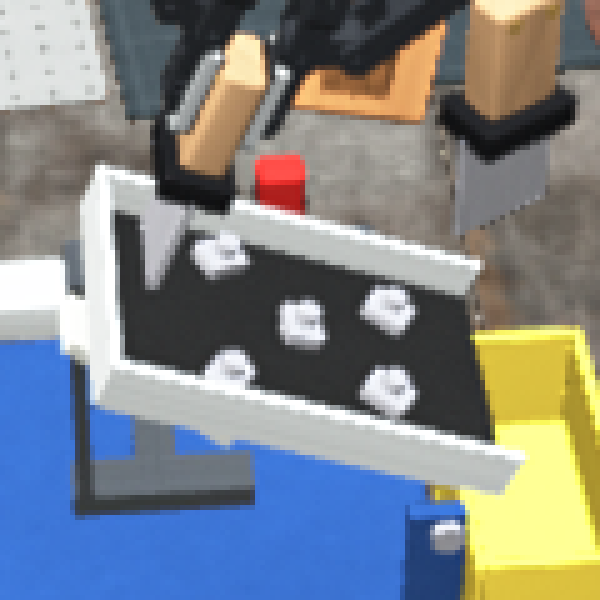

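The blade is just above the floor, behind the upper right stub, with its tip at (150,285). I'll start the sweep.

Request:
jog_arm:
  series:
    - [[0.0015,0.001,-0.005],[0,0,0],-1]
    - [[-0.016,0.001,-0.012],[0,0,0],-1]
    - [[-0.033,0.001,-0.019],[0,0,0],-1]
    - [[-0.051,0.001,-0.026],[0,0,0],-1]
    - [[-0.068,0.001,-0.033],[0,0,0],-1]
    - [[-0.085,0.001,-0.04],[0,0,0],-1]
    - [[-0.103,0.001,-0.047],[0,0,0],-1]
    - [[-0.12,0.001,-0.054],[0,0,0],-1]
    - [[-0.137,0.001,-0.061],[0,0,0],-1]
    - [[-0.155,0.001,-0.068],[0,0,0],-1]
    - [[-0.172,0.001,-0.075],[0,0,0],-1]
    - [[-0.19,0.001,-0.082],[0,0,0],-1]

```text
t: 17.63
ee_pos: [533.0, -8.1, 160.9]
tool_rot: [2.009, 2.019, 0.391]
force: [-0.6, 0.2, -1.5]
width: 17.3
grasp_force: 69.3
```

```bash
python3 - <<'E'
from h import *
st()
for q in((40,-27,.5),(-4,-27,.5)): sw(*q)
im=snap('side'); cv2.imwrite('pics/k2.png',im['frame'][215:335,270:390][:,:,::-1].repeat(5,0).repeat(5,1))
E
```

```text
t 17.63 [533.   -8.1 160.9] [-0.6  0.2 -1.5] w 17.3 g 69.3 j [-0.3   0.09  2.01  0.18  0.69 -0.43]
(40, -27, 0.5) d [-0.0217, -0.0017, -0.0104] r [-0.0002, -0.0004, -0.0]
(-4, -27, 0.5) d [-0.1237, -0.0022, -0.0516] r [-0.0002, -0.0004, -0.0]
```

View pics/k2.png

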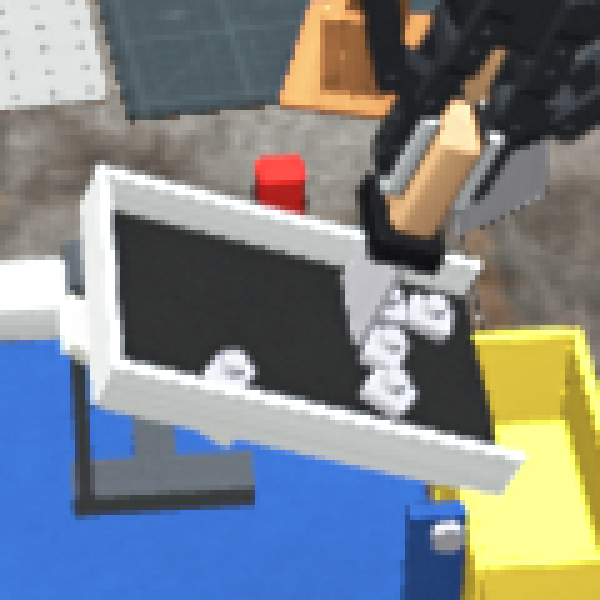

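The blade at (365,310) is carrying the three right-hand and middle stubs down towards the lip, so I'll keep going.

Request:
jog_arm:
  series:
    - [[-0.013,-0.002,-0.006],[0,0,0],-1]
    - [[-0.026,-0.002,-0.011],[0,0,0],-1]
    - [[-0.039,-0.002,-0.016],[0,0,0],-1]
    - [[-0.052,-0.002,-0.022],[0,0,0],-1]
    - [[-0.065,-0.002,-0.027],[0,0,0],-1]
    - [[-0.078,-0.002,-0.033],[0,0,0],-1]
    - [[-0.09,-0.002,-0.038],[0,0,0],-1]
    - [[-0.1,-0.002,-0.042],[0,0,0],-1]
    - [[-0.11,-0.002,-0.046],[0,0,0],-1]
    - [[-0.118,-0.002,-0.05],[0,0,0],-1]
    - [[-0.126,-0.002,-0.053],[0,0,0],-1]
    - [[-0.126,-0.002,-0.053],[0,0,0],-1]
    - [[-0.126,-0.002,-0.053],[0,0,0],-1]
    - [[-0.145,-0.002,0.0],[0,0,0],-1]
    - [[-0.165,-0.002,0.05],[0,0,0],-1]
    - [[-0.165,-0.002,0.1],[0,0,0],-1]

```text
t: 19.02
ee_pos: [464.5, -7.9, 199.6]
tool_rot: [2.013, 2.023, 0.388]
force: [1.4, 0.5, -2.1]
width: 17.0
grasp_force: 69.3
```

```bash
python3 - <<'E'
from h import *
st()
for q in((133,27,70),(133,27,3),(133,27,0.5),(40,27,.5),(-4,27,.5)): sw(*q)
im=snap('side'); cv2.imwrite('pics/l.png',im['frame'][215:365,270:420][:,:,::-1].repeat(4,0).repeat(4,1))
E
```

```text
t 19.02 [464.5  -7.9 199.6] [ 1.4  0.5 -2.1] w 17.0 g 69.3 j [-0.37 -0.1   2.07  0.19  0.82 -0.48]
(133, 27, 70) d [0.2992, 0.1336, 0.1411] r [-0.0006, -0.0014, -0.0001]
(133, 27, 3) d [0.3619, 0.1339, -0.0142] r [-0.0006, -0.0014, -0.0001]
(133, 27, 0.5) d [0.3642, 0.1339, -0.02] r [-0.0006, -0.0014, -0.0001]
(40, 27, 0.5) d [0.1487, 0.1328, -0.1071] r [-0.0006, -0.0014, -0.0001]
(-4, 27, 0.5) d [0.0467, 0.1323, -0.1483] r [-0.0006, -0.0014, -0.0001]
```

View pics/l.png

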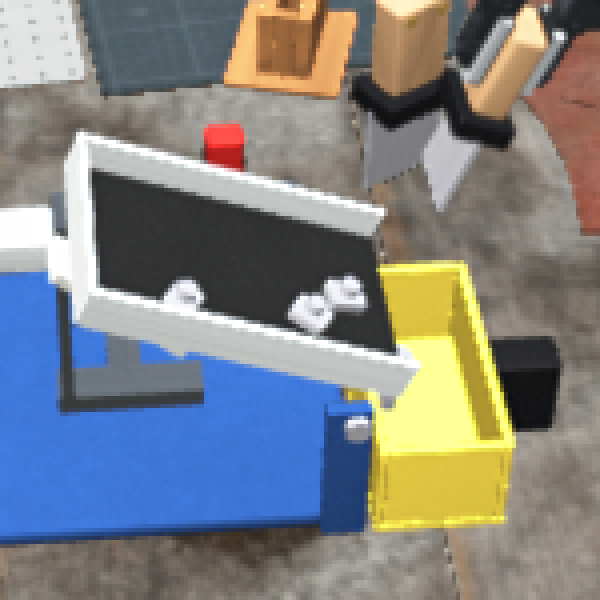

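Three stubs are still in the tray, at (183,294), (312,312) and (345,292). Two have gone over the lip. I'll find those numerically from here on.

```bash
cat >> h.py <<'E'
def stubs(name,pred):
    im=snap(name); hsv=cv2.cvtColor(im['frame'],cv2.COLOR_RGB2HSV)
    m=cv2.inRange(hsv,(0,0,110),(180,70,255))
    n,_,S,C=cv2.connectedComponentsWithStats(m,connectivity=4)
    return im,[(tuple(C[i].round(1)),int(S[i,4]),pred(im,C[i])) for i in range(1,n) if 5<S[i,4]<120]
def trayxy(im,c):
    o,d=ray(im,*c); n=np.array([-np.sin(a),0,np.cos(a)]); e=np.array([np.cos(a),0,np.sin(a)])
    P0=LIP+n*8; P=o+d*((P0-o)@n)/(d@n); q=P-LIP; return round(q@e,1),round(q[1],1)
def cupxy(im,c): return (onz(im,*c,15)[:2]-[489,17.5]).round(1).tolist()
E
python3 - <<'E'
from h import *
for n in('side','top'):
    im,L=stubs(n,lambda im,c:(trayxy(im,c),cupxy(im,c)))
    for c,s,(t,k) in L:
        if -5<t[0]<150 and abs(t[1])<48: print(n,'TRAY',c,s,t)
        if abs(k[0])<40 and abs(k[1])<65: print(n,'CUP',c,s,k)
# sample inside cup in top: print hue/sat map
im=snap('top'); hsv=cv2.cvtColor(im['frame'],cv2.COLOR_RGB2HSV)
u0,v0=map(int,proj(im,(525,85,40))); u1,v1=map(int,proj(im,(450,-50,40)))
print(u0,v0,u1,v1)
for v in range(v0,v1+1): print(''.join('Y' if 24<=hsv[v,u,0]<=36 and hsv[v,u,1]>120 and hsv[v,u,2]>150 else ('y' if 24<=hsv[v,u,0]<=36 and hsv[v,u,1]>120 else ('#' if hsv[v,u,1]<70 and hsv[v,u,2]>90 else '.')) for u in range(u0,u1+1)))
E
```

```text
side CUP (np.float64(359.2), np.float64(321.6)) 34 [30.6, 11.5]
top TRAY (np.float64(236.7), np.float64(242.9)) 66 (np.float64(108.3), np.float64(33.0))
top TRAY (np.float64(243.9), np.float64(271.7)) 66 (np.float64(44.2), np.float64(21.3))
top TRAY (np.float64(252.9), np.float64(280.1)) 68 (np.float64(24.7), np.float64(3.0))
top CUP (np.float64(269.3), np.float64(295.0)) 75 [11.2, -23.3]
top CUP (np.float64(266.5), np.float64(304.0)) 12 [-9.4, -16.5]
228 284 288 316
.###..................#######.....................###.##.####
#####..................##.........................###YYYY.###
#####.............................................###YYYYy.##
#####.............................................###YYYYY.##
#.###.............................................###YYYYY.##
#.###.............................................###.YYY.###
#Y###........................YYYYYy######YYYYYYYYY###.YYYy###
#Y####YYYYYYYYYYYYYYYYYYYYYYYY....Y######..........##.Y.YY###
#Y###yY............................######..........##.YYYY###
#Y###yY............................######.............YYYY.##
#Y...yY.
[... 717 characters left out ...]
..Y.........YYY...
#YYYyyYY................Y#######.....###.....Y.........YYYy##
#.YYyyYY................Y#######.......#.....Y..........YYY##
#.YYyyYY................Y#######.............Y.........YYY.##
#.YYyyYY...............YY#######.......#.....Y..........YY.##
#.YYyyYY..............YY.#######.......#.....Y.........YYYY##
#.YYyyYY..............Y#.#######.............Y.........YYYY##
#.YY..YYYYYYYYY......Y...######.............yYYYYYYYYYYYYY.##
#.YYYYYYYYYYYYYYYYYYYY...######..............YYYYYYYYYYYY..##
#.YYYYYYYYYYYYY.....YY......##...........####################
###.#################....................####################
#####################....................####################
```

Request:
jog_arm:
  series:
    - [[0,0,0.06],[0,0,0],-1]
    - [[0.09,0.05,0.12],[0,0,0],-1]
    - [[0.18,0.1,0.15],[0,0,0],-1]
    - [[0.26,0.134,0.16],[0,0,0],-1]
    - [[0.3,0.134,0.141],[0,0,0],-1]
    - [[0.32,0.134,0.09],[0,0,0],-1]
    - [[0.345,0.134,0.03],[0,0,0],-1]
    - [[0.358,0.134,-0.003],[0,0,0],-1]
    - [[0.362,0.134,-0.014],[0,0,0],-1]
    - [[0.362,0.134,-0.014],[0,0,0],-1]
    - [[0.362,0.134,-0.014],[0,0,0],-1]

```text
t: 20.13
ee_pos: [611.8, 44.8, 194.5]
tool_rot: [2.01, 2.02, 0.39]
force: [-0.1, 0.0, -1.1]
width: 17.4
grasp_force: 69.3
```

```bash
python3 - <<'E'
from h import *
st()
for q in((133,27,0.5),(40,27,.5),(-4,27,.5)): sw(*q)
E
```

```text
t 20.13 [611.8  44.8 194.5] [-0.1  0.  -1.1] w 17.4 g 69.3 j [-0.14  0.19  1.78  0.08  0.79 -0.19]
(133, 27, 0.5) d [-0.0039, 0.0022, -0.0073] r [-0.0003, -0.0008, -0.0001]
(40, 27, 0.5) d [-0.2195, 0.0011, -0.0944] r [-0.0003, -0.0008, -0.0001]
(-4, 27, 0.5) d [-0.3215, 0.0006, -0.1356] r [-0.0003, -0.0008, -0.0001]
```

Request:
jog_arm:
  series:
    - [[-0.004,0.002,-0.007],[0,0,0],-1]
    - [[-0.022,0.002,-0.0145],[0,0,0],-1]
    - [[-0.04,0.002,-0.022],[0,0,0],-1]
    - [[-0.06,0.002,-0.03],[0,0,0],-1]
    - [[-0.08,0.002,-0.038],[0,0,0],-1]
    - [[-0.1,0.002,-0.046],[0,0,0],-1]
    - [[-0.12,0.002,-0.054],[0,0,0],-1]
    - [[-0.14,0.002,-0.062],[0,0,0],-1]
    - [[-0.16,0.002,-0.07],[0,0,0],-1]
    - [[-0.18,0.002,-0.078],[0,0,0],-1]
    - [[-0.2,0.001,-0.086],[0,0,0],-1]
    - [[-0.22,0.001,-0.094],[0,0,0],-1]
    - [[-0.235,0.001,-0.1],[0,0,0],-1]
    - [[-0.25,0.001,-0.106],[0,0,0],-1]
    - [[-0.262,0.001,-0.111],[0,0,0],-1]
    - [[-0.275,0.001,-0.117],[0,0,0],-1]
    - [[-0.287,0.001,-0.122],[0,0,0],-1]
    - [[-0.299,0.001,-0.127],[0,0,0],-1]
    - [[-0.311,0.001,-0.132],[0,0,0],-1]
    - [[-0.322,0.001,-0.136],[0,0,0],-1]

```text
t: 21.8
ee_pos: [483.2, 45.1, 141.0]
tool_rot: [2.009, 2.019, 0.391]
force: [-1.2, -0.1, -1.0]
width: 17.2
grasp_force: 69.4
```

Request:
jog_arm:
  series:
    - [[0,0,0],[0,0,0],-1]
    - [[0,0,0],[0,0,0],-1]
    - [[-0.02,0,0.05],[0,0,0],-1]
    - [[-0.04,0,0.1],[0,0,0],-1]
    - [[0,0,0.2],[0,0,0],-1]
    - [[0.1,-0.06,0.28],[0,0,0],-1]
    - [[0.2,-0.067,0.28],[0,0,0],-1]
    - [[0.2,-0.067,0.28],[0,0,0],-1]
    - [[0.2,-0.067,0.28],[0,0,0],-1]

```text
t: 22.55
ee_pos: [567.0, 17.1, 254.2]
tool_rot: [2.008, 2.016, 0.393]
force: [-0.7, -0.1, -0.5]
width: 17.2
grasp_force: 69.2
```

```bash
python3 - <<'E'
from h import *
st(); 
for q in((80,0,60),(80,0,3),(80,0,0.5),(40,0,.5),(-4,0,.5)): sw(*q)
for n in('side','top'):
    im,L=stubs(n,lambda im,c:(trayxy(im,c),cupxy(im,c)))
    for c,s,(t,k) in L:
        if -5<t[0]<150 and abs(t[1])<48: print(n,'TRAY',c,s,t)
        if abs(k[0])<40 and abs(k[1])<65: print(n,'CUP',c,s,k)
im=snap('side'); hsv=cv2.cvtColor(im['frame'],cv2.COLOR_RGB2HSV)
for v in range(265,335): print(''.join('Y' if 24<=hsv[v,u,0]<=36 and hsv[v,u,1]>120 and hsv[v,u,2]>150 else ('y' if 24<=hsv[v,u,0]<=36 and hsv[v,u,1]>120 else ('#' if hsv[v,u,1]<70 and hsv[v,u,2]>110 else '.')) for u in range(285,410)))
E
```

```text
t 22.55 [567.   17.1 254.2] [-0.7 -0.1 -0.5] w 17.2 g 69.2 j [-0.22  0.05  1.79  0.11  0.93 -0.27]
(80, 0, 60) d [-0.07, 0.003, -0.0684] r [-0.0001, 0.0, 0.0001]
(80, 0, 3) d [-0.0166, 0.0033, -0.2005] r [-0.0001, 0.0, 0.0001]
(80, 0, 0.5) d [-0.0143, 0.0033, -0.2063] r [-0.0001, 0.0, 0.0001]
(40, 0, 0.5) d [-0.107, 0.0028, -0.2437] r [-0.0001, 0.0, 0.0001]
(-4, 0, 0.5) d [-0.209, 0.0023, -0.2849] r [-0.0001, 0.0, 0.0001]
side TRAY (np.float64(362.4), np.float64(287.9)) 75 (np.float64(9.3), np.float64(-0.9))
side CUP (np.float64(359.2), np.float64(321.6)) 34 [30.6, 11.5]
side CUP (np.float64(384.6), np.float64(322.2)) 53 [-18.7, 16.4]
top TRAY (np.float64(256.4), np.float64(249.3)) 7 (np.float64(93.3), np.float64(-8.2))
top TRAY (np.float64(248.9), np.float64(251.0)) 8 (np.float64(90.0), np.float64(8.0))
top TRAY (np.float64(258.4), np.float64(287.2)) 30 (np.float64(8.2), np.float64(-7.9))
top CUP (np.float64(258.4), np.float64(287.2)) 30 [29.5, 1.6]
top TRAY (np.float64(265.2), np.float64(292.6)) 34 (np.float64(-4.3), np.float64(-22.1))
top CUP (np.float64(265.2), np.float64(292.6))
[... 8200 characters left out ...]
.......................YYYYYYYYYYYYYYYYYYYYYYYYYYYYYYYYYYY############
..............................................................................YYYYYYYYYYYYYYYYYYYYYYYYYYYYYYYYYYY############
..............................................................................YYYYYYYYYYYYYYYYYYYYYYYYYYYYYYYYYYY############
..............................................................................YYYYYYYYYYYYYYYYYYYYYYYYYYYYYYYYYYY############
..............................................................................YYYYYYYYYYYYYYYYYYYYYYYYYYYYYYYYYY.############
.............................................................................yYYYYYYYYYYYYYYYYYYYYYYYYYYYYYYYYYY.############
```

Request:
jog_arm:
  series:
    - [[-0.05,-0.004,-0.06],[0,0,0],-1]
    - [[-0.04,-0.004,-0.14],[0,0,0],-1]
    - [[-0.022,-0.004,-0.188],[0,0,0],-1]
    - [[-0.0166,-0.004,-0.2],[0,0,0],-1]
    - [[-0.0143,-0.004,-0.206],[0,0,0],-1]
    - [[-0.034,-0.004,-0.214],[0,0,0],-1]
    - [[-0.06,-0.004,-0.2247],[0,0,0],-1]
    - [[-0.085,-0.005,-0.235],[0,0,0],-1]
    - [[-0.107,-0.005,-0.2437],[0,0,0],-1]
    - [[-0.124,-0.005,-0.2506],[0,0,0],-1]
    - [[-0.141,-0.005,-0.2574],[0,0,0],-1]
    - [[-0.156,-0.005,-0.2635],[0,0,0],-1]
    - [[-0.171,-0.005,-0.2695],[0,0,0],-1]
    - [[-0.185,-0.005,-0.2752],[0,0,0],-1]
    - [[-0.197,-0.005,-0.28],[0,0,0],-1]
    - [[-0.209,-0.005,-0.2849],[0,0,0],-1]
    - [[-0.216,-0.005,-0.288],[0,0,0],-1]
    - [[-0.216,-0.005,-0.288],[0,0,0],-1]

```text
t: 24.2
ee_pos: [476.1, 16.6, 137.2]
tool_rot: [2.01, 2.02, 0.39]
force: [0.3, 0.4, -0.4]
width: 17.2
grasp_force: 69.3
```

Request:
jog_arm:
  series:
    - [[-0.02,0,0.05],[0,0,0],-1]
    - [[-0.04,0,0.1],[0,0,0],-1]
    - [[0,0,0.2],[0,0,0],-1]
    - [[0.02,-0.1,0.28],[0,0,0],-1]
    - [[0.02,-0.2,0.28],[0,0,0],-1]
    - [[0.02,-0.3,0.28],[0,0,0],-1]
    - [[0.02,-0.4,0.28],[0,0,0],-1]
    - [[0.02,-0.5,0.28],[0,0,0],-1]
    - [[0.02,-0.5,0.28],[0,0,0],-1]
    - [[0.02,-0.5,0.28],[0,0,0],-1]

```text
t: 25.03
ee_pos: [485.0, -186.7, 249.6]
tool_rot: [2.014, 2.014, 0.39]
force: [0.6, -0.4, -1.8]
width: 17.3
grasp_force: 69.3
```

```bash
python3 - <<'E'
from h import *
st(); 
for n in('side','top'):
    im,L=stubs(n,lambda im,c:(trayxy(im,c),cupxy(im,c)))
    for c,s,(t,k) in L:
        if -5<t[0]<150 and abs(t[1])<48: print(n,'TRAY',c,s,t)
        if abs(k[0])<40 and abs(k[1])<65: print(n,'CUP',c,s,k)
im=snap('top','t2.png'); hsv=cv2.cvtColor(im['frame'],cv2.COLOR_RGB2HSV)
for v in range(280,318): print(v,''.join('Y' if 24<=hsv[v,u,0]<=36 and hsv[v,u,1]>120 and hsv[v,u,2]>150 else ('y' if 24<=hsv[v,u,0]<=36 and hsv[v,u,1]>120 else ('#' if hsv[v,u,1]<70 and hsv[v,u,2]>110 else '.')) for u in range(225,292)))
s=get_state(); R=Ro.from_rotvec([-2.446,-1.968,.003]); rv=(R*Ro.from_rotvec(s['tool_rot']).inv()).as_rotvec()
print((np.array([517.6,-297.3,72.8])-s['ee_pos'])/400, rv/2/np.pi)
E
```

```text
t 25.03 [ 485.  -186.7  249.6] [ 0.6 -0.4 -1.8] w 17.3 g 69.3 j [-0.77 -0.01  1.87  0.31  1.03 -0.89]
side CUP (np.float64(382.6), np.float64(319.0)) 113 [-16.3, 7.8]
side CUP (np.float64(359.2), np.float64(321.6)) 34 [30.6, 11.5]
top TRAY (np.float64(265.2), np.float64(292.6)) 34 (np.float64(-4.3), np.float64(-22.1))
top CUP (np.float64(265.2), np.float64(292.6)) 34 [16.9, -14.0]
top CUP (np.float64(272.6), np.float64(297.5)) 46 [5.2, -30.7]
top CUP (np.float64(242.3), np.float64(302.1)) 48 [-4.0, 39.3]
top CUP (np.float64(260.4), np.float64(305.9)) 39 [-13.6, -2.5]
top CUP (np.float64(250.7), np.float64(307.6)) 44 [-17.0, 20.1]
280 ##..###..............................................###.....##....
281 ##..###..............................................###.....##....
282 ##..###..............................................###...........
283 ##..###..............................................###...........
284 ##..###..............................................###.##........
285 #######..............................................###YYY.#######
286 ########..................
[... 1649 characters left out ...]
...#######.....####....................YYY.#####
310 ####.YYyyYY...........#######......##.....................YYYY#####
311 ####.YYyyYY..............###...Y.YY..YYYYY................YYYY#####
312 ####.YY..YYYYYYYYYY........Y..YYYYYYYYYYYYYYYYYYYYYYYYYYYYYYYy#####
313 ####.YYYYYYYYYYYYYYYYYYYYYYYYYYYYYYYYYYYYYYYYYYYYYYYYYYYYYYY..#####
314 ####.YYYYYYYYYYYYYY.........YY...........###############.#.########
315 #######.############################....################.....######
316 ############################.#######....#################....######
317 ############################.#######....###########################
[ 0.08167572 -0.287147   -0.44162354] [ 0.00594078  0.06084113 -0.03477146]
```

Request:
jog_arm:
  series:
    - [[0.03,-0.1,0],[0.003,0.03,-0.017],-1]
    - [[0.06,-0.2,0],[0.0059,0.0608,-0.0348],-1]
    - [[0.0817,-0.287,-0.05],[0.0059,0.0608,-0.0348],-1]
    - [[0.0817,-0.287,-0.1],[0.0059,0.0608,-0.0348],-1]
    - [[0.0817,-0.287,-0.2],[0.0059,0.0608,-0.0348],-1]
    - [[0.0817,-0.287,-0.27],[0.0059,0.0608,-0.0348],-1]
    - [[0.0817,-0.287,-0.29],[0.0059,0.0608,-0.0348],-1]
    - [[0.0817,-0.287,-0.29],[0.0059,0.0608,-0.0348],-1]
    - [[0.0817,-0.287,-0.29],[0.0059,0.0608,-0.0348],-1]

```text
t: 25.93
ee_pos: [518.7, -297.6, 135.1]
tool_rot: [2.446, 1.971, -0.003]
force: [1.5, -0.0, 0.1]
width: 17.5
grasp_force: 69.3
```

```bash
cat >> h.py <<'E'
def back():
    s=get_state(); R=Ro.from_rotvec([-2.446,-1.968,.003]); rv=(R*Ro.from_rotvec(s['tool_rot']).inv()).as_rotvec()
    print((np.array([517.6,-297.3,72.8])-s['ee_pos'])/400, rv/2/np.pi)
E
python3 - <<'E'
from h import *
st(); back()
E
```

```text
t 25.93 [ 518.7 -297.6  135.1] [ 1.5 -0.   0.1] w 17.5 g 69.3 j [-0.71  0.42  1.55 -0.    1.17 -0.49]
[-0.00271345  0.00065479 -0.15581708] [ 0.00040362  0.00027284 -0.00022179]
```

Request:
jog_arm:
  series:
    - [[-0.0025,0.0006,-0.03],[0,0,0],-1]
    - [[-0.0025,0.0006,-0.06],[0,0,0],-1]
    - [[-0.0025,0.0006,-0.09],[0,0,0],-1]
    - [[-0.0025,0.0006,-0.115],[0,0,0],-1]
    - [[-0.0025,0.0006,-0.135],[0,0,0],-1]
    - [[-0.0025,0.0006,-0.148],[0,0,0],-1]
    - [[-0.0025,0.0006,-0.154],[0,0,0],-1]
    - [[-0.0025,0.0006,-0.154],[0,0,0],-1]
    - [[-0.0025,0.0006,-0.154],[0,0,0],-1]

```text
t: 26.68
ee_pos: [517.3, -298.5, 72.8]
tool_rot: [2.447, 1.969, -0.004]
force: [0.4, 0.1, -0.9]
width: 17.3
grasp_force: 71.9
```

Request:
jog_arm:
  series:
    - [[0,0,0],[0,0,0],0]
    - [[0,0,0],[0,0,0],0]
    - [[0,0,0],[0,0,0],0]
    - [[0,0,0],[0,0,0],0]
    - [[0,0,0.05],[0,0,0],0]
    - [[0,0,0.1],[0,0,0],0]
    - [[0,0,0.2],[0,0,0],0]
    - [[0,0,0.3],[0,0,0],0]
    - [[0,0,0.33],[0,0,0.02],0]
    - [[0,0,0.33],[0,0,0.04],0]

```text
t: 27.52
ee_pos: [519.0, -299.9, 209.8]
tool_rot: [2.17, 2.258, -0.003]
force: [0.9, 0.9, 0.3]
width: 42.3
grasp_force: 0.0
```

```bash
python3 - <<'E'
from h import *
st(); tox(573,-112,200,.005)
im=snap('side'); hsv=cv2.cvtColor(im['frame'],cv2.COLOR_RGB2HSV)
m=cv2.inRange(hsv,(10,50,150),(25,160,255)); m[:170]=0;m[240:]=0;m[:,:330]=0;m[:,360:]=0
ys,xs=np.nonzero(m); v=ys.min(); print('scraper top px',xs[ys<=v+2].mean(),v,len(xs),'expected top',proj(im,(516.5,-296,108)))
top=snap('top'); hsv=cv2.cvtColor(top['frame'],cv2.COLOR_RGB2HSV)
red=cv2.inRange(hsv,(0,150,80),(8,255,255)); red[:,:290]=0; red[:,340:]=0; red[:190]=0; red[300:]=0
ys,xs=np.nonzero(red); print('red',len(xs),onz(top,xs.mean(),ys.mean(),88))
E
```

```text
t 27.52 [ 519.  -299.9  209.8] [0.9 0.9 0.3] w 42.3 g 0.0 j [-0.71  0.36  1.45 -0.    1.32 -0.75]
d [0.135, 0.4698, -0.0246] r [0.0003, 0.0017, 0.2445] rows 13.0
scraper top px 332.1818181818182 180 723 expected top (np.float64(343.4526092807706), np.float64(190.84000874001754))
red 38 [ 576.19943691 -112.67657081   88.        ]
```

Request:
jog_arm:
  series:
    - [[0.03,0.1,0],[0,0,0.2445],0]
    - [[0.06,0.2,0],[0,0,0.2445],0]
    - [[0.09,0.3,0],[0,0,0.2445],0]
    - [[0.12,0.4,0],[0,0,0.2445],0]
    - [[0.135,0.47,0],[0,0,0.2445],0]
    - [[0.135,0.47,0],[0,0,0.2445],0]
    - [[0.135,0.47,0],[0,0,0.2445],0]
    - [[0.135,0.47,0],[0,0,0.2445],0]
    - [[0.135,0.47,0],[0,0,0.2445],0]
    - [[0.135,0.47,0],[0,0,0.2445],0]
    - [[0.135,0.47,0],[0,0,0.2445],0]
    - [[0.135,0.47,0],[0,0,0.2445],0]
    - [[0.135,0.47,0],[0,0,0.2445],0]
    - [[0.135,0.47,0],[0,0,0.2445],0]
    - [[0.135,0.47,-0.1],[0,0,0.2445],0]
    - [[0.135,0.47,-0.2],[0,0,0.2445],0]
    - [[0.135,0.47,-0.2],[0,0,0.2445],0]

```text
t: 29.03
ee_pos: [565.4, -108.2, 116.5]
tool_rot: [-0.008, -3.13, -0.006]
force: [-2.6, 0.5, -0.1]
width: 43.1
grasp_force: 0.0
```

```bash
python3 - <<'E'
from h import *
st(); tox(573,-112.3,64,.005)
E
```

```text
t 29.03 [ 565.4 -108.2  116.5] [-2.6  0.5 -0.1] w 43.1 g 0.0 j [-0.38  0.41  1.61 -0.    1.13 -1.95]
d [0.0189, -0.0104, -0.1312] r [-0.0006, -0.0019, 0.0016] rows 2.0
```

Request:
jog_arm:
  series:
    - [[0.003,-0.001,-0.06],[0,0,0],0]
    - [[0.003,-0.001,-0.11],[0,0,0],0]
    - [[0.003,-0.001,-0.14],[0,0,0],0]
    - [[0.003,-0.001,-0.155],[0,0,0],0]
    - [[0.003,-0.001,-0.155],[0,0,0],0]
    - [[0.003,-0.001,-0.155],[0,0,0],-1]
    - [[0.003,-0.001,-0.155],[0,0,0],-1]
    - [[0.003,-0.001,-0.155],[0,0,0],-1]
    - [[0.003,-0.001,-0.155],[0,0,0],-1]
    - [[0.003,-0.001,-0.155],[0,0,0],-1]
    - [[0.003,-0.001,-0.155],[0,0,0],-1]
  squeeze: 40

```text
t: 29.95
ee_pos: [573.1, -111.5, 64.0]
tool_rot: [0.001, 3.137, -0.006]
force: [-1.3, -2.6, 6.1]
width: 15.4
grasp_force: 42.2
```

Request:
jog_arm:
  series:
    - [[0.02,0,0],[0,0,0],-1]
    - [[0.04,0,0],[0,0,0],-1]
    - [[0.06,0,0],[0,0,0],-1]
    - [[0.08,0,0],[0,0,0],-1]
    - [[0.1,0,0],[0,0,0],-1]
    - [[0.12,0,0],[0,0,0],-1]
    - [[0.135,0,0],[0,0,0],-1]
    - [[0.148,0,0],[0,0,0],-1]
    - [[0.156,0,0],[0,0,0],-1]
    - [[0.162,0,0],[0,0,0],-1]
    - [[0.162,0,0],[0,0,0],-1]

```text
t: 30.87
ee_pos: [630.5, -110.7, 63.9]
tool_rot: [0.0, -3.13, 0.003]
force: [-25.1, -2.2, 22.1]
width: 14.8
grasp_force: 44.4
```

Request:
jog_arm:
  series:
    - [[-0.008,0,0],[0,0,0],0]
    - [[-0.008,0,0],[0,0,0],0]
    - [[-0.008,0,0],[0,0,0],0]
    - [[-0.008,0,0],[0,0,0],0]
    - [[-0.008,0,0.1],[0,0,0],0]
    - [[-0.008,0,0.2],[0,0,0],0]
    - [[-0.008,0,0.3],[0,0,0],0]
    - [[-0.1,-0.02,0.35],[0,0,0],0]
    - [[-0.2,-0.02,0.35],[0,0,0],0]
    - [[-0.3,-0.02,0.35],[0,0,0],0]
    - [[-0.4,-0.02,0.35],[0,0,0],0]
    - [[-0.5,-0.02,0.35],[0,0,0],0]
    - [[-0.5,-0.02,0.35],[0,0,0],0]
    - [[-0.5,-0.02,0.35],[0,0,0],0]

```text
t: 32.03
ee_pos: [435.4, -118.2, 202.5]
tool_rot: [0.003, 3.139, -0.003]
force: [1.7, -1.7, -0.2]
width: 42.7
grasp_force: 0.0
```

```bash
python3 - <<'E'
from h import *
st()
def red(f,im):
    hsv=cv2.cvtColor(f,cv2.COLOR_RGB2HSV)
    r=cv2.inRange(hsv,(0,150,80),(8,255,255)); r[:,:290]=0; r[:,340:]=0; r[:190]=0; r[300:]=0
    ys,xs=np.nonzero(r); print('red',len(xs),onz(im,xs.mean(),ys.mean(),88).round(1))
im=snap('top','t3.png'); red(im['frame'],im)
f0=cv2.imread('pics/top0.png')[:,:,::-1].copy(); red(f0,im)
d=cv2.absdiff(f0,im['frame']).max(2); print('tray diff',(d[195:275,228:283]>60).sum(), 'rest diff',(d[262:308,370:420]>60).sum())
L=stubs('top',lambda im,c:cupxy(im,c))[1]
hsv=cv2.cvtColor(im['frame'],cv2.COLOR_RGB2HSV)
for v in range(286,335): print(v,''.join('Y' if 24<=hsv[v,u,0]<=36 and hsv[v,u,1]>120 and hsv[v,u,2]>150 else ('y' if 24<=hsv[v,u,0]<=36 and hsv[v,u,1]>120 else ('#' if hsv[v,u,1]<70 and hsv[v,u,2]>110 else ('k' if hsv[v,u,2]<45 else '.'))) for u in range(215,295)))
E
```

```text
t 32.03 [ 435.4 -118.2  202.5] [ 1.7 -1.7 -0.2] w 42.7 g 0.0 j [-0.51  0.1   1.8  -0.    1.23 -2.08]
red 39 [ 633.  -112.7   88. ]
red 37 [ 632.9 -112.9   88. ]
tray diff 299 rest diff 67
286 ##################.............................................###YYYYy..#######
287 ##############.###.............................................###YYYYY..#######
288 ##############.###.............................................###YYYYY#########
289 ##############.###.............................................###.YYY.########.
290 ##############Y###...........................YYy###.##YYYYYYYYY....YYY#########.
291 ##############Y###.yYYYYYYYYYYYYYYYYYYYYYYYYYYYY######.............YYY########.#
292 ##############YY.yyYYY..........................######.............YY###########
293 ##############YY.yyY............................######.............Y#########.##
294 ##############YYYyyY............................######..#.##........########.###
295 ##############YYYyyY............................###....######......#########.###
296 ##############.YYyyY.............................#.....###
[... 2552 characters left out ...]
#######..###########
327 ######################################.#######..k.################..############
328 ######################################..#........#################..############
329 #######################################.........#################..#############
330 #################################################################..#############
331 ################################################################..##############
332 ###############################################################...##############
333 ###############################################################..###############
334 ##############################################################...###############
```

The red grip is back exactly where it started. All five stubs are in the cup, and the handle is at about (257,321).

Request:
jog_arm:
  series:
    - [[0.013,0.1,-0.05],[0,0,0],1]
    - [[0.013,0.2,-0.1],[0,0,0],1]
    - [[0.013,0.3,-0.1],[0,0,0],1]
    - [[0.013,0.34,-0.1],[0,0,0],1]
    - [[0.013,0.34,-0.1],[0,0,0],1]
    - [[0.013,0.34,-0.2],[0,0,0],1]
    - [[0.013,0.34,-0.25],[0,0,0],1]
    - [[0.013,0.34,-0.25],[0,0,0],1]
    - [[0.013,0.34,-0.25],[0,0,0],1]
    - [[0.013,0.34,-0.25],[0,0,0],1]

```text
t: 32.97
ee_pos: [443.8, 16.8, 103.3]
tool_rot: [0.001, 3.138, -0.003]
force: [-0.1, -0.9, 0.3]
width: 85.4
grasp_force: 0.0
```

```bash
python3 - <<'E'
from h import *
st(); tox(440.5,19,20.5,.005)
im=snap('side'); hsv=cv2.cvtColor(im['frame'],cv2.COLOR_RGB2HSV)
m=cv2.inRange(hsv,(24,120,60),(36,255,255)); m[:260]=0;m[370:]=0
ys,xs=np.nonzero(m); 
for i in (np.argmax(xs+ys),np.argmin(xs-ys)): print(xs[i],ys[i])
print('exp bottom corners',[np.round(proj(im,(489+sx*31,17.5+62,0)),1) for sx in(-1,1)],'top',[np.round(proj(im,(489+sx*31,17.5+62,55)),1) for sx in(-1,1)], xs.min(),xs.max(),ys.max())
E
```

```text
t 32.97 [443.8  16.8 103.3] [-0.1 -0.9  0.3] w 85.4 g 0.0 j [-0.21  0.21  1.96 -0.    0.98 -1.78]
d [-0.0082, 0.0055, -0.207] r [0.0003, 0.0005, 0.0009] rows 2.0
394 344
362 346
exp bottom corners [array([394.6, 345. ]), array([362.2, 346.8])] top [array([397.4, 325.5]), array([363.9, 327.3])] 362 396 347
```

Cup is exactly where I left it. I'll grasp it.

Request:
jog_arm:
  series:
    - [[-0.008,0.0055,-0.08],[0,0,0],1]
    - [[-0.008,0.0055,-0.14],[0,0,0],1]
    - [[-0.008,0.0055,-0.18],[0,0,0],1]
    - [[-0.008,0.0055,-0.207],[0,0,0],1]
    - [[-0.008,0.0055,-0.207],[0,0,0],1]
    - [[-0.008,0.0055,-0.207],[0,0,0],-1]
    - [[-0.008,0.0055,-0.207],[0,0,0],-1]
    - [[-0.008,0.0055,-0.207],[0,0,0],-1]
    - [[-0.008,0.0055,-0.207],[0,0,0],-1]
    - [[-0.008,0.0055,-0.207],[0,0,0],-1]
    - [[-0.008,0.0055,-0.207],[0,0,0],-1]
    - [[-0.008,0.0055,-0.207],[0,0,0],-1]
    - [[-0.008,0.0055,-0.207],[0,0,0],-1]
  squeeze: 60

```text
t: 34.1
ee_pos: [439.4, 19.4, 20.4]
tool_rot: [0.001, 3.138, -0.004]
force: [-2.6, -1.3, 5.9]
width: 21.6
grasp_force: 58.5
```

Request:
jog_arm:
  series:
    - [[0,0,0.02],[0,0,0],-1]
    - [[-0.04,0,0.02],[0,0,0],-1]
    - [[-0.09,0,0.02],[0,0,0],-1]
    - [[-0.14,0,0.02],[0,0,0],-1]
    - [[-0.18,0,0.02],[0,0,0],-1]
    - [[-0.18,0,0.08],[0,0,0],-1]
    - [[-0.18,0,0.15],[0,0,0],-1]
    - [[-0.18,0,0.22],[0,0,0],-1]
    - [[-0.18,0,0.29],[0,0,0],-1]
    - [[-0.15,0.06,0.32],[0,0,0],-1]
    - [[-0.11,0.13,0.32],[0,0,0],-1]
    - [[-0.07,0.2,0.32],[0,0,0],-1]
    - [[-0.03,0.27,0.32],[0,0,0],-1]
    - [[0.01,0.34,0.32],[0,0,0],-1]
    - [[0.05,0.41,0.32],[0,0,0],-1]
    - [[0.09,0.47,0.32],[0,0,0],-1]
    - [[0.12,0.52,0.32],[0,0,0],-1]
    - [[0.134,0.5365,0.32],[0,0,0],-1]
    - [[0.134,0.5365,0.32],[0,0,0],-1]

```text
t: 35.68
ee_pos: [492.9, 235.5, 147.4]
tool_rot: [-0.002, 3.14, -0.003]
force: [0.4, -0.9, -2.3]
width: 21.0
grasp_force: 59.4
```

```bash
python3 - <<'E'
from h import *
st(); tox(493,234,27,.005)
f0=cv2.imread('pics/t2.png')[:,:,::-1]; im=snap('top')
hsv=cv2.cvtColor(f0.copy(),cv2.COLOR_RGB2HSV); m=cv2.inRange(hsv,(8,60,120),(26,200,255)); m[:240]=0;m[320:]=0;m[:,:125]=0;m[:,205:]=0
c=max(cv2.findContours(m,0,2)[0],key=cv2.contourArea)
W=np.array([onz(im,*p[0],6)[:2] for p in c],np.float32); print('mat',cv2.minEnclosingCircle(W),cv2.fitEllipse(W))
E
```

```text
t 35.68 [492.9 235.5 147.4] [ 0.4 -0.9 -2.3] w 21.0 g 59.4 j [ 0.24  0.32  1.66 -0.    1.15 -1.33]
d [0.0003, -0.0038, -0.3009] r [0.0003, 0.0003, 0.0006] rows 3.0
mat ((544.2909545898438, 256.4413146972656), 124.99322509765625) ((539.3473510742188, 239.93499755859375), (169.5172882080078, 180.09622192382812), 149.2095947265625)
```

Request:
jog_arm:
  series:
    - [[0,-0.003,-0.07],[0,0,0],-1]
    - [[0,-0.003,-0.14],[0,0,0],-1]
    - [[0,-0.003,-0.2],[0,0,0],-1]
    - [[0,-0.003,-0.25],[0,0,0],-1]
    - [[0,-0.003,-0.275],[0,0,0],-1]
    - [[0,-0.003,-0.288],[0,0,0],-1]
    - [[0,-0.003,-0.295],[0,0,0],-1]
    - [[0,-0.003,-0.3],[0,0,0],-1]
    - [[0,-0.003,-0.302],[0,0,0],-1]
    - [[0,-0.003,-0.302],[0,0,0],-1]
    - [[0,-0.003,-0.302],[0,0,0],-1]

```text
t: 36.65
ee_pos: [493.1, 233.2, 27.6]
tool_rot: [0.001, 3.138, -0.002]
force: [0.1, -0.3, -2.1]
width: 21.0
grasp_force: 59.5
```

Request:
jog_arm:
  series:
    - [[0,0,-0.002],[0,0,0],-1]
    - [[0,0,-0.004],[0,0,0],-1]
    - [[0,0,-0.0045],[0,0,0],-1]
    - [[0,0,-0.0045],[0,0,0],-1]

```text
t: 36.98
ee_pos: [492.9, 233.2, 26.4]
tool_rot: [0.001, 3.138, -0.002]
force: [-3.2, -0.9, 8.5]
width: 21.6
grasp_force: 61.1
```

Request:
jog_arm:
  series:
    - [[0,0,0],[0,0,0],1]
    - [[0,0,0],[0,0,0],1]
    - [[0,0,0],[0,0,0],1]
    - [[0,0,0],[0,0,0],1]
    - [[0,0,0],[0,0,0],1]
    - [[0,0,0],[0,0,0],1]
    - [[0,0,0.1],[0,0,0],1]
    - [[0,0,0.2],[0,0,0],1]
    - [[0,0,0.3],[0,0,0],1]
    - [[0,0,0.4],[0,0,0],1]
    - [[-0.1,0.07,0.45],[0,0,0],1]
    - [[-0.2,0.14,0.45],[0,0,0],1]
    - [[-0.3,0.2,0.45],[0,0,0],1]
    - [[-0.4,0.2,0.45],[0,0,0],1]
    - [[-0.4,0.2,0.45],[0,0,0],1]
    - [[-0.4,0.2,0.45],[0,0,0],1]

```text
t: 38.32
ee_pos: [328.0, 313.6, 204.9]
tool_rot: [0.005, -3.141, 0.003]
force: [-0.9, 0.4, -0.8]
width: 85.7
grasp_force: 0.0
```

```bash
python3 - <<'E'
from h import *
st()
im=snap('top','t4.png'); f=im['frame']; hsv=cv2.cvtColor(f,cv2.COLOR_RGB2HSV)
for v in range(252,306): print(v,''.join('Y' if 24<=hsv[v,u,0]<=36 and hsv[v,u,1]>120 and hsv[v,u,2]>150 else ('y' if 24<=hsv[v,u,0]<=36 and hsv[v,u,1]>120 else ('#' if hsv[v,u,1]<70 and hsv[v,u,2]>110 else ('o' if 8<=hsv[v,u,0]<24 and hsv[v,u,2]>110 else '.'))) for u in range(122,212)))
print('exp rim',[np.round(proj(im,(541+sx*31,233.5+sy*62,61)),1).tolist() for sx in(-1,1) for sy in(-1,1)])
print('exp mat T,B,L,R',[np.round(proj(im,p),1).tolist() for p in((619,233.5,6),(463,233.5,6),(541,311.5,6),(541,155.5,6))])
f0=cv2.imread('pics/top0.png')[:,:,::-1]
for n,(a0,a1,b0,b1) in dict(rest=(262,308,370,420),tray=(195,290,228,283),pot_bottle=(150,220,140,225),all_right=(150,340,285,450)).items():
    d=cv2.absdiff(f0,f).max(2)[a0:a1,b0:b1]>50; ys,xs=np.nonzero(d); print(n,d.sum(),(xs.mean()+b0,ys.mean()+a0) if len(xs) else '')
sd=snap('side','s4.png')['frame']; s0=cv2.imread('pics/side0.png')[:,:,::-1]
d=cv2.absdiff(s0,sd).max(2)>50; print('side rest diff',d[180:240,322:362].sum(), 'side lookalike',d[205:260,355:385].sum())
E
```

```text
t 38.32 [328.  313.6 204.9] [-0.9  0.4 -0.8] w 85.7 g 0.0 j [ 0.52  0.11  1.79 -0.    1.24 -1.06]
252 ooooooooooooo################ooooooooooooooooooooooooooooooooooooo########################
253 oooooooooooooo##############ooooooooooooooooooooooooo..ooooooooooooo######################
254 ooooooooooooo#############ooooooooooooooooooooooooooooooooooooooooooo#####################
255 oooooooooooooo###########ooooooooooooooooooooooooooooooooooooooooooooo####################
256 oooooooooooooo##########ooooooooooooooooooooooooooooooooooooooooooooooo###################
257 oooooooooooooo##########oooooooooooooooooooooooooooooooooooooooooooooooo##################
258 ooooooooooooo#########oooooooooooooooooooooooooooooooooooooooooooooooooo##################
259 ooooooooooooo#########ooooooooooooooooooooooooooooooooooooooooooooooooooo#################
260 ooooooooooooo########ooooooooooooooooooooooooooooooooooooooooooooooooooooo################
261 ooooooooooooo########oooooooooooooooooooooooooooooooooooooooooooooooooooooo###############
262 ooooooooooooo####oooooooooooooo.........YY......
[... 3853 characters left out ...]
ooooooooo########oooooooooooooo#######......ooooooo..ooooooooooo####################
304 ooooooooooooooooo#######ooooooooooooo#######......ooooooo.#ooooooooooooooooooo####oooooooo
305 oooooooooooooo########ooooooooooooooooooooooo.....ooooooo.#ooooooooooooooooooo#######ooo##
exp rim [[188.4, 291.5], [134.7, 292.2], [188.5, 263.8], [135.1, 264.9]]
exp mat T,B,L,R [[168.3, 246.5], [168.0, 312.8], [136.0, 280.0], [200.7, 278.9]]
rest 93 (np.float64(397.68817204301075), np.float64(285.23655913978496))
tray 321 (np.float64(255.10591900311528), np.float64(256.22118380062307))
pot_bottle 0 
all_right 94 (np.float64(396.7659574468085), np.float64(284.6170212765958))
side rest diff 72 side lookalike 0
```

```bash
python3 - <<'E'
import cv2,numpy as np
def c(fn,a0,a1,b0,b1):
    h=cv2.cvtColor(cv2.imread('pics/'+fn)[a0:a1,b0:b1],cv2.COLOR_BGR2HSV)
    m=cv2.inRange(h,(12,30,190),(30,140,255)); n,_,S,C=cv2.connectedComponentsWithStats(m); i=1+S[1:,4].argmax(); print(fn,S[i],C[i]+[b0,a0])
for f in('top0.png','t4.png'): c(f,270,300,380,415)
for f in('side0.png','s4.png'): c(f,183,225,330,362)
for f in('side0.png','s4.png'):
    h=cv2.imread('pics/'+f)[186:240:2,330:360]; g=cv2.cvtColor(h,cv2.COLOR_BGR2GRAY)
    for r in g: print(''.join(' .:-=+*#%@'[min(9,int(x)//26)] for x in r))
    print()
E
```

```text
top0.png [  0   0  35  30 489] [398.45807771 281.17382413]
t4.png [  0   0  35  30 419] [400.11455847 280.42720764]
side0.png [10  5 10  8 58] [343.72413793 191.65517241]
s4.png [ 9  5  9  9 60] [342.66666667 191.53333333]
+++===##*===----------======**
==++=++***+*%%#+++==+***+===--
====-=====+@@@@@@@*====+=-----
-=======-=#%%%%%%%+===+++++*+=
-====---=+@@@%%@@+--====-====-
:--=======+++++++-------------
---------+++++++=-------------
----===--+++++++=--------===--
--==-----=++++++=--------===-=
==-------=++++++=-..:==--=====
==------:=++++++=:..=#=----=--
-=-----:.-++++++-...*=--------
-------:..::::::...-*---------
--==---.    ..:::.:#-:--------
--=====::. .:.   .+*----------
-=###%###=-+*==#**%=:---------
=###########***###+-:=#######=
*###+===========++:::*#######=
####+=============::=#######+-
##%#+=============:-*#######=-
####+===+===--====:=*##*###+--
#%##+=======--===--*##*####=--
####+=--====--===-=*#**###+---
####+=======------*#***###----
##########****+=++*****##+-=:.
+++***############*****##===..
****++++=+==========+***+==:  

++++==##*===----------======**
=+++=++***%@@@%%*===+***+===--
====-====*%%%@@@@+=====+==----
-========%@@@%%%#+====+++++*+=
-====---=@@@@%@@+=-=====-====-
---======+++++++--------------
---------++++++=--------------
----===--++++++=---------===--
--==-----++++++=---------===-=
=------:-++++++=-.:*===--=====
===----:-++++++=:.:###=----==-
-=----:.-++++++=..-##=--------
--=---:...:::::...+#*---------
--==--.  .       :##-:--------
--====---....  ..-#*----------
-=###%###=-+=-=%##%=:---------
=###########***###+-:=#######=
*###+===========++:::*#######=
####+=============::=#######+-
##%#+=============:-*#######=-
##%#+===+===--====:=*######+--
#%##+=======--===--*##*####=--
####+=--====--===-=*#**###+---
####+=======------*##**###----
##########****++++*#***##+-=:.
+++**#############*****##===..
****++++=+==========+***+==:
```

```bash
python3 -c "
from workcell import job_done; print(job_done())"
```

```text
the job is handed in; nothing more can be done
None
```

The job is handed in with no verdict returned: all five stubs are in the cup on the cork mat, the scraper is upright in its rest, the red grip is at its back stop and the tray is level, all checked in the last camera images.

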